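# Load the spring-follower carton tray and hold the row home

### The arm

A 6-joint arm with a two-finger parallel gripper is mounted at the origin on a cart in front of the work surface, level with it; the furniture and walls round the work are solid. World frame = base frame: x ahead of the robot, y to its left, z up, the work surface at z = 0. Lengths are in m, angles in degrees, forces in N, time in s.
With the tool pointing down it reaches from about 0.4 to 0.825 m from the base axis. Payload 7 kg.
Tool frame: the origin (TCP) lies at the very end of the fingers, on their centre line; the grasp point (between the pads) lies 19 mm behind it (ctrl.tcp_to_grasp is the distance from the TCP to the grasp point, in m); z points along the fingers, y is the direction in which the jaws open and shut (so a half turn about z gives the same grasp; the last joint's range is limited). The gripper opens to 88 mm and grips with 3 to 60 N. Pads are 19 mm wide; open, the fingers measure 130 mm over their backs; the gripper's body (78 mm by 193 mm) begins 47 mm behind the grasp point.
Start: joints at [92.08, 20.546, 0.682, 0, -70.136, -16.507], TCP at [0.168, 0.654, 0.227] pointing down, gripper open.
Joint ranges: [-176.03, 176.03], [-82.01, 121.73], [-58.28, 71.71], [-173.87, 95.51], [-174.79, -0.11], [-173.66, 173.66]. Speed limits (degrees/s): [136.94, 136.94, 172.46, 180, 180, 180].

### API

Orientations are given as [roll, pitch, yaw] about the fixed x, y, z axes, in that order (R = Rz(yaw) Ry(pitch) Rx(roll)).
In Python, from plant import ctrl gives the robot as it stands.
- The arm moves only by the tool jog_arm, never from a script. Its argument "commands" is a list of rows, each an object of numbers: "x", "y", "z": the shift along the tool's x, y, z in cm; "roll": the turn about the tool's z in rad. In form: [{"x": .., "y": .., "z": .., "roll": ..}, ...]. A call has 1 to 12 rows; each row shifts and turns the commanded pose from where the row before left it, along the tool's axes as they then stand; what a row does not reach is not made up. A row lasts 1/10 s, in which the tool goes at most 50 mm and 8.59 degrees, less where a joint would pass 70% of its speed; a pose out of reach is approached as far as the arm can. A call is refused whole if a number of a shift passes 5 or a number of a turn 0.15, either way. A call with a gripper value outside its range is refused whole. "gripper" is the finger opening in cm, from 0 to 8.76, set as the call begins (left out, the last holds). The fingers move at their own pace and stop on an object; the grip force is fixed at half the most. Time passes only in rows, so rows that do not move let the fingers close. It gives the time, the measured TCP pose, the force and the opening at its end, in the units of the state.
- ctrl.get_obs(): the state, without advancing time (a new reading comes with each control period).
- ctrl.snapshot(name): name is "scene" or "side" or "wrist"; returns a dict with "image" (420x560x3 uint8, red, green, blue), "mtx" (3x3 intrinsics, pixels), "position" and "orientation" of the camera in the world; the wrist camera has in their place "hand_eye" (4x4, takes a point from camera to tool coordinates, whose origin is the TCP and whose axes are the flange's). Camera axes: x right, y up, looking along -z (the intrinsics and any distortion apply to the point x, -y, -z); pixel columns grow to the right and rows downward; lengths in m; the calibration is good to about 2 mm. A picture is of the moment at which its call begins: read the wrist's pose just before it. There is no depth.
- ctrl.close_job(): hands the job in, once; it reports no verdict.
Trained networks look in the newest picture that a camera, given by its name, has taken for a name from the list of things; names that differ only in an ending like _2 or _b are one class to them, and where a whole thing is asked for, a point or a joint stands for the part that bears it (a point fixed in the world has none). Each returns a list of dicts, best first, with "confidence" (0 to 1); they miss things now and then, are a little off and sometimes report something else, mostly with a low value. They report only what shows in the picture. A call takes as long as a camera call.
- ctrl.search_frame(camera, query): "position" ([column, row] as shares, 0 to 1, of the picture: columns of its width, rows of its height, amid what is visible of it).
- ctrl.regions_of(camera, query): "mask" (420x560 bool, what is visible of it) and "position" ([column, row] as shares, 0 to 1, of the picture: columns of its width, rows of its height, amid what is visible of it).
The state is a dict: "clock": time; "joint_pos": joint angles; "qvel": joint speeds; "tau": joint torques, N m; "tool_pos": TCP position; "orientation": TCP orientation; "force": force on the tool from outside, world axes, zero at the start; "moment": the same for the moment, N m; "opening": finger opening in m.
Only numpy, scipy, OpenCV 4.12 (cv2) and the standard library are available. Lean on these libraries where they do the work, as an engineer would, in place of code of your own. Each camera call takes 0.05 s, during which the arm holds its last target.

### The job

Load the spring-loaded carton tray: set the tall carton down in it first, upright, lengthwise and next to the spring plate, then put the low carton lengthwise in the channel behind it. Push the row along the channel with the low carton, gently, until the spring plate comes up hard against its end stop. Finish while still holding the row pressed home there: do not let go and do not crush the cartons (about 15 to 20 N is plenty, never over 50 N).

Things in the scene. Friction and masses are not known exactly. Their poses are not given: they have to be found in the camera images.
- spring_tray: Fixed aluminium tray, 280 x 76 mm. Origin: centre of its underside; x along the channel to the spring plate, z up. Floor 10 mm thick; side walls 4 mm thick, tops at z = 25 mm; channel 68 mm wide centred on y = 0, open at x = -140 mm. Stop studs and end bracket (up to z = 60 mm) behind the plate. Pressed home, the low carton is centred at about x = -27 mm.
- follower (a joint): Travel of the sprung plate along the tray's +x, in m: 0 at rest (its face at tray x = 60 mm), 0.025 at the hard stop (face at x = 85 mm). Steel plate 60 mm wide, z = 13 to 57 mm. The spring pushes back with about 4.8 N as it starts to move and 10.8 N at the stop, and returns by itself.
- tall_carton: Tall plain white carton, 59 (its x) x 66 (its y) x 75 mm high, 0.09 kg. Origin: centre of its underside, z up. It stands on the bench. In the tray its y (66 mm side) runs along the tray's x, so that its 59 mm width fits across the channel; either way round.
- low_carton: Low plain white carton, 60 (its x) x 91 (its y) x 43 mm high, 0.07 kg. Origin: centre of its underside, z up. It lies on the bench. In the tray its y (91 mm side) runs along the tray's x, so that its 60 mm width fits across the channel; either way round. A tall pile of boxes stands between here and the tray, from world x = 0.47 m back: pass in front of it.

How it is judged:
By the outcome, as a careful person would: the job done as asked, in the order asked, and still so for the second after the job is handed in, while the arm keeps its last pose, push and grip.
It also fails if it takes over 72 s, if anything falls off the work surface, if the arm or the gripper's body presses on something with over 40 N, if the wrist force passes 120 N, or if a joint passes its speed limit or range.

## Working session

There is one attempt and no reset: what is moved stays moved. The work goes in short steps, Python scripts to look and compute and a tool call to move; the robot and the scene stay as the last step left them, time stands still between calls to the robot, and variables do not carry over. Pictures are saved under pics/ and viewed, and the job is handed in when it is done.

Besides the shell and the picture viewer there is one more tool, called after "Emit:" by a JSON object that holds its "api" and its "payload", one argument or row to a line. jog_arm: Moves the arm, as the interface text tells. Its arguments: {"type":"object","properties":{"commands":{"type":"array"},"gripper":{"type":"number"}},"required":["commands"]}

```bash
mkdir -p pics; ls; python3 - <<'E'
from plant import ctrl
import cv2,numpy as np
o=ctrl.get_obs(); print(o)
for n in ["scene","side","wrist"]:
    s=ctrl.snapshot(n)
    cv2.imwrite(f"pics/{n}0.png",s["image"][:,:,::-1])
    print(n,{k:np.round(v,4).tolist() for k,v in s.items() if k!="image"})
    for q in ["spring_tray","follower","tall_carton","low_carton"]:
        print(q,[(np.round(np.array(d["position"])*[560,420],1).tolist(),d["confidence"]) for d in ctrl.search_frame(n,q)][:3])
E
```

```text
pics
{'clock': 0.0, 'joint_pos': array([ 9.20803446e+01,  2.05911629e+01,  6.31681866e-01, -1.83297245e-02,
       -7.01359490e+01, -1.65054219e+01]), 'qvel': array([-0.04815858, -0.05439301, -0.02030647,  0.07030099, -0.05538227,
        0.05443968]), 'tau': array([ 9.10825838e-04, -5.82715559e+01,  2.93052864e+01,  6.99683726e+00,
        6.99693774e-03, -1.61065159e-04]), 'tool_pos': array([0.1680847 , 0.65321616, 0.22561551]), 'orientation': array([ 1.79903607e+02, -1.05937263e-02, -1.44313111e+01]), 'force': array([ 0.30592694, -0.37096858,  0.71493023]), 'moment': array([ 0.01921413,  0.01969082, -0.00791522]), 'opening': 0.08745495074564455}
scene {'mtx': [[408.3167, 0.0, 285.0052], [0.0, 408.3167, 215.5623], [0.0, 0.0, 1.0]], 'position': [-0.1231, 0.7175, 0.4871], 'orientation': [62.8914, 0.2197, -141.3252]}
spring_tray [([364.7, 181.0], 0.86), ([377.7, 174.1], 0.29)]
follower [([374.8, 175.2], 0.7)]
tall_carton [([188.4, 278.2], 0.76)]
low_carton [([250.6, 250.7], 0.71)]
side {'mtx': [[451.6147, 0.0, 284.8789], [0.0, 451.6147, 210.3624], [0.0, 0.0, 1.0]], 'position': [0.4731, 0.6774, 1.0166], 'orientation': [32.8308, -0.6381, 174.5169]}
spring_tray [([273.8, 117.9], 0.96)]
follower [([275.1, 97.5], 0.71), ([273.8, 120.1], 0.68)]
tall_carton [([290.9, 322.1], 0.71)]
low_carton [([288.3, 260.4], 0.9)]
wrist {'mtx': [[312.405, 0.0, 282.6209], [0.0, 312.405, 208.3718], [0.0, 0.0, 1.0]], 'hand_eye': [[0.0005, 0.965, 0.2623, 0.0713], [1.0, -0.0005, -0.0002, 0.0004], [-0.0001, 0.2623, -0.965, -0.1577], [0.0, 0.0, 0.0, 1.0]]}
spring_tray []
follower []
tall_carton []
low_carton []
```

View pics/scene0.png

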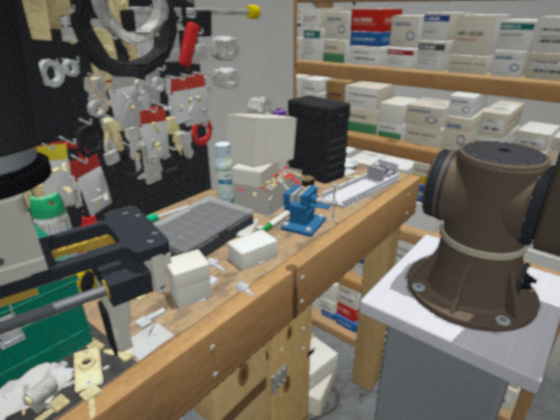

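View pics/side0.png

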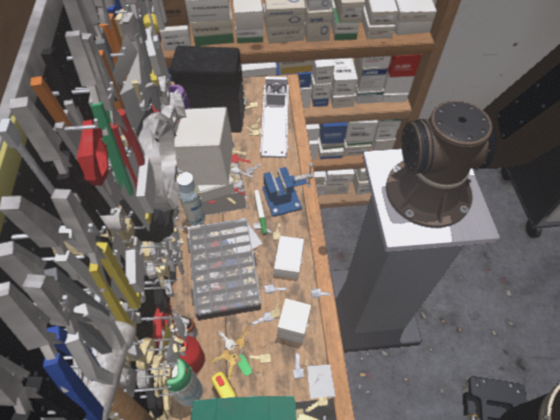

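View pics/wrist0.png

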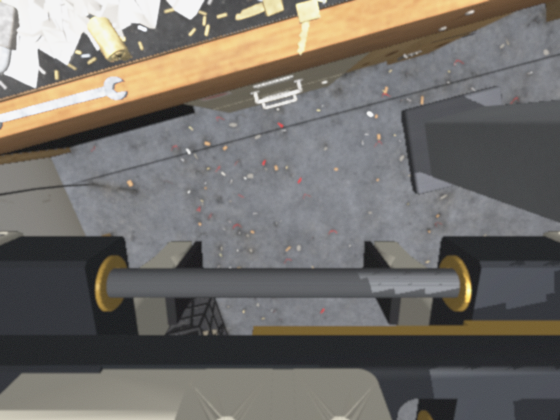

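The side view (looking down the bench) shows the tall carton near (293,322), the low carton near (289,257), the blue vise near (282,190), the white pile near (203,150), and the tray from about (275,155) to (275,85) with its plate at the far end. I'll fit poses to the masks in both cameras.

```bash
cat > h.py <<'E'
from plant import ctrl
import cv2,numpy as np
from scipy.spatial.transform import Rotation as R
from scipy.optimize import minimize
F=np.diag([1.,-1,-1])
def cam(s,obs=None):
    if "hand_eye" in s:
        T=np.eye(4);T[:3,:3]=R.from_euler('xyz',obs["orientation"],degrees=True).as_matrix();T[:3,3]=obs["tool_pos"]
        M=T@s["hand_eye"];return s["mtx"],M[:3,:3],M[:3,3]
    return s["mtx"],R.from_euler('xyz',s["orientation"],degrees=True).as_matrix(),np.array(s["position"])
def proj(c,P):
    K,Rm,p=c; q=(np.atleast_2d(P)-p)@Rm@F@np.asarray(K).T
    return q[:,:2]/q[:,2:]
def back(c,uv,z):
    K,Rm,p=c; d=Rm@F@np.linalg.inv(K)@np.array([uv[0],uv[1],1.]); return p+d*(z-p[2])/d[2]
def box(sx,sy,z0,z1,cx=0):
    return np.array([[cx+a*sx/2,b*sy/2,z] for a in(-1,1) for b in (-1,1) for z in (z0,z1)])
def place(P,x,y,yaw,z=0):
    c,s=np.cos(np.radians(yaw)),np.sin(np.radians(yaw))
    return P@np.array([[c,-s,0],[s,c,0],[0,0,1]]).T+[x,y,z]
def sil(c,parts):
    m=np.zeros((420,560),np.uint8)
    for P in parts:
        h=cv2.convexHull(np.float32(proj(c,P))); cv2.fillConvexPoly(m,np.int32(np.round(h*16)),1,cv2.LINE_AA,4)
    return m>0
def fit(cams,masks,parts,x0,z=0):
    def cost(v):
        t=0
        for c,m in zip(cams,masks):
            s=sil(c,[place(P,*v,z) for P in parts]); t+=1-(s&m).sum()/max(1,(s|m).sum())
        return t
    best=None
    for y0 in np.atleast_1d(x0[2]):
        sx=np.array([[x0[0],x0[1],y0],[x0[0]+.02,x0[1],y0],[x0[0],x0[1]+.02,y0],[x0[0],x0[1],y0+15]])
        r=minimize(cost,sx[0],method='Nelder-Mead',options=dict(initial_simplex=sx,xatol=1e-4,fatol=1e-5,maxiter=400))
        if best is None or r.fun<best.fun: best=r
    return best.x,best.fun
E
python3 - <<'E'
from h import *
S={n:ctrl.snapshot(n) for n in["side","scene"]}
C={n:cam(S[n]) for n in S}
M={}
for n in S:
    im=S[n]["image"][:,:,::-1].copy()
    for q in ["spring_tray","tall_carton","low_carton"]:
        r=ctrl.regions_of(n,q); M[n,q]=r[0]["mask"]; print(n,q,r[0]["confidence"],r[0]["mask"].sum())
    S[n]["im"]=im
parts={"tall_carton":[box(.059,.066,0,.075)],"low_carton":[box(.06,.091,0,.043)],"spring_tray":[box(.28,.076,0,.025)]}
for q,z,y0 in [("tall_carton",.04,[-45,-20,0,20,45]),("low_carton",.02,[-45,-20,0,20,45]),("spring_tray",.02,[-100,-80])]:
    ys,xs=np.nonzero(M["side",q]); p=back(C["side"],(xs.mean(),ys.mean()),z)
    for ns in (["side"],["scene"],["side","scene"]):
        v,f=fit([C[n] for n in ns],[M[n,q] for n in ns],parts[q],[p[0],p[1],y0]); print(q,ns,np.round(v,4),round(f,3))
    for n in S:
        h=[cv2.convexHull(np.float32(proj(C[n],place(P,*v)))).astype(np.int32) for P in parts[q]]
        cv2.polylines(S[n]["im"],h,True,(0,0,255),1)
        cs,_=cv2.findContours(M[n,q].astype(np.uint8),0,2); cv2.drawContours(S[n]["im"],cs,-1,(0,255,0),1)
a=S["side"]["im"][60:360,180:380]; b=S["scene"]["im"][140:320,130:430]
cv2.imwrite("pics/f1.png",cv2.resize(a,None,fx=2,fy=2)); cv2.imwrite("pics/f2.png",cv2.resize(b,None,fx=2.6,fy=2.6))
E
```

```text
side spring_tray 0.8 2031
side tall_carton 0.93 1022
side low_carton 0.93 985
scene spring_tray 0.64 1629
scene tall_carton 0.64 1903
scene low_carton 0.93 1369
tall_carton ['side'] [  0.4106   0.3429 -16.0082] 0.105
tall_carton ['scene'] [  0.4116   0.3424 -26.551 ] 0.094
tall_carton ['side', 'scene'] [  0.4113   0.3424 -25.5713] 0.242
low_carton ['side'] [  0.405    0.1754 -11.9941] 0.084
low_carton ['scene'] [  0.4028   0.1732 -16.1555] 0.102
low_carton ['side', 'scene'] [  0.4045   0.1745 -14.2288] 0.196
spring_tray ['side'] [  0.4005  -0.3018 -96.7309] 0.102
spring_tray ['scene'] [  0.397   -0.3125 -95.8552] 0.216
spring_tray ['side', 'scene'] [  0.3989  -0.3117 -96.4349] 0.328
```

View pics/f1.png

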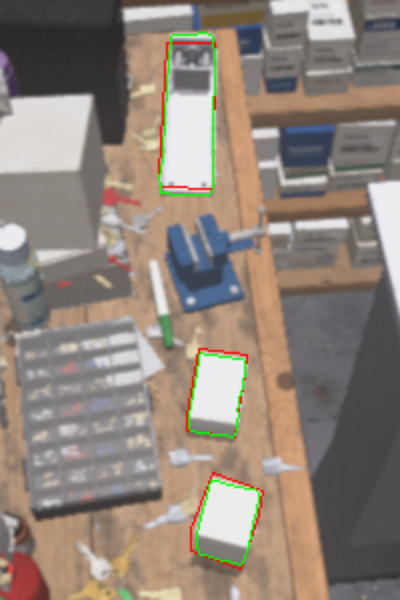

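View pics/f2.png

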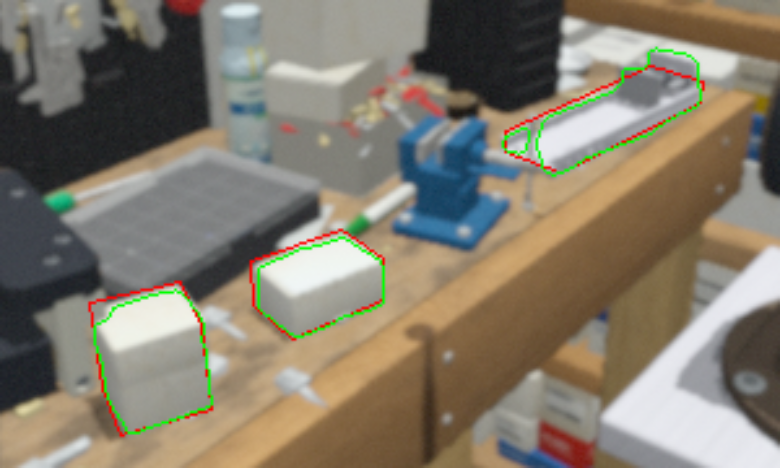

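Emit:
{"api": "jog_arm", "payload": {
  "commands": [
    {"x": 3.1, "y": 2.4},
    {"x": 3.1, "y": 2.4},
    {"x": 3.1, "y": 2.4},
    {"x": 3.1, "y": 2.4},
    {"x": 3.1, "y": 2.4},
    {"x": 3.1, "y": 2.4},
    {"x": 3.1, "y": 2.4},
    {"x": 3.1, "y": 2.4},
    {"x": 3.1, "y": 2.4},
    {"x": 3.1, "y": 2.4}
  ],
  "gripper": 8.76
}}

```text
validation failed for argument at $.co...
```

Emit:
{"api": "jog_arm", "payload": {
  "commands": [
    {"roll": 0.14},
    {"roll": 0.14},
    {"roll": 0.14},
    {"roll": 0.14},
    {"roll": 0.14},
    {"roll": 0.14},
    {"roll": 0.14},
    {"roll": 0.14},
    {"roll": 0.14},
    {"roll": 0.14},
    {"roll": 0.14},
    {"roll": 0.13}
  ]
}}

```text
validation failed for argument at $.co...
```

```bash
cat > w.py <<'E'
from h import *
import sys
def look(name,q=None,parts=None,x0=None,tag="w",z=0):
    o=ctrl.get_obs(); s=ctrl.snapshot("wrist"); c=cam(s,o); im=s["image"][:,:,::-1].copy()
    v=None
    if q:
        r=ctrl.regions_of("wrist",q)
        if r:
            m=r[0]["mask"]; print("conf",r[0]["confidence"],m.sum(),r[0]["position"])
            v,f=fit([c],[m],parts,x0,z); print(q,np.round(v,4),round(f,3))
            for P in parts: cv2.polylines(im,[cv2.convexHull(np.float32(proj(c,place(P,*v,z)))).astype(np.int32)],True,(0,0,255),1)
            cs,_=cv2.findContours(m.astype(np.uint8),0,2); cv2.drawContours(im,cs,-1,(0,255,0),1)
    cv2.imwrite(f"pics/{name}.png",im)
    print("tool",np.round(o["tool_pos"],4),np.round(o["orientation"],2),"t",o["clock"],"J",np.round(o["joint_pos"],1))
    return v,o,c
E
python3 - <<'E'
from w import *
look("w1","tall_carton",[box(.059,.066,0,.075)],[.411,.342,[-26,-16]])
E
```

```text
tool [0.1682 0.6537 0.2266] [-180.      0.    -14.43] t 1.15 J [ 92.1  20.5   0.7   0.  -70.1 -16.5]
```

View pics/w1.png

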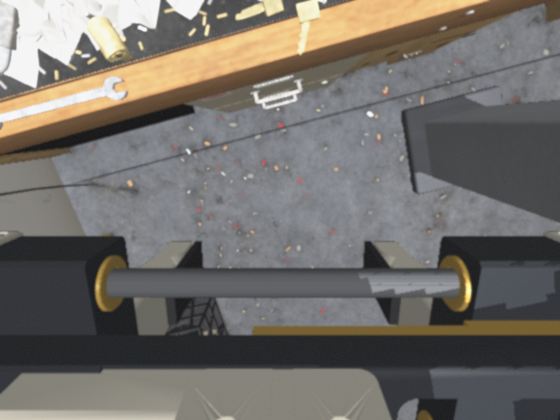

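The arm hasn't moved; the rows apparently need all four keys.

Emit:
{"api": "jog_arm", "payload": {
  "commands": [
    {"x": 3.1, "y": 2.4, "z": 0, "roll": 0},
    {"x": 3.1, "y": 2.4, "z": 0, "roll": 0},
    {"x": 3.1, "y": 2.4, "z": 0, "roll": 0},
    {"x": 3.1, "y": 2.4, "z": 0, "roll": 0},
    {"x": 3.1, "y": 2.4, "z": 0, "roll": 0},
    {"x": 3.1, "y": 2.4, "z": 0, "roll": 0},
    {"x": 3.1, "y": 2.4, "z": 0, "roll": 0},
    {"x": 3.1, "y": 2.4, "z": 0, "roll": 0},
    {"x": 3.1, "y": 2.4, "z": 0, "roll": 0},
    {"x": 3.1, "y": 2.4, "z": 0, "roll": 0}
  ],
  "gripper": 8.76
}}

```text
clock: 2.25
tool_pos: [0.4094, 0.3427, 0.2269]
orientation: [-180.0, -0.0, -14.4]
force: [0.2, 0.9, -0.0]
opening: 0.0873
```

Emit:
{"api": "jog_arm", "payload": {
  "commands": [
    {"x": 0, "y": 0, "z": 0, "roll": 0.14},
    {"x": 0, "y": 0, "z": 0, "roll": 0.14},
    {"x": 0, "y": 0, "z": 0, "roll": 0.14},
    {"x": 0, "y": 0, "z": 0, "roll": 0.14},
    {"x": 0, "y": 0, "z": 0, "roll": 0.14},
    {"x": 0, "y": 0, "z": 0, "roll": 0.14},
    {"x": 0, "y": 0, "z": 0, "roll": 0.14},
    {"x": 0, "y": 0, "z": 0, "roll": 0.14},
    {"x": 0, "y": 0, "z": 0, "roll": 0.14},
    {"x": 0, "y": 0, "z": 0, "roll": 0.14},
    {"x": 0, "y": 0, "z": 0, "roll": 0.14},
    {"x": 0, "y": 0, "z": 0, "roll": 0.13}
  ]
}}

```text
clock: 3.45
tool_pos: [0.4086, 0.344, 0.2267]
orientation: [-180.0, 0.0, -110.4]
force: [0.5, -0.1, 0.1]
opening: 0.0877
```

```bash
python3 - <<'E'
from w import *
look("w2","tall_carton",[box(.059,.066,0,.075)],[.411,.342,[-26,-16]])
E
```

```text
conf 0.72 3929 [0.5014, 0.4574]
tall_carton [  0.4119   0.3443 -19.1676] 0.059
tool [0.4086 0.344  0.2267] [-1.8000e+02  2.0000e-02 -1.1044e+02] t 3.45 J [ 61.1   7.2 -17.1   0.  -65.7 -81.6]
```

View pics/w2.png

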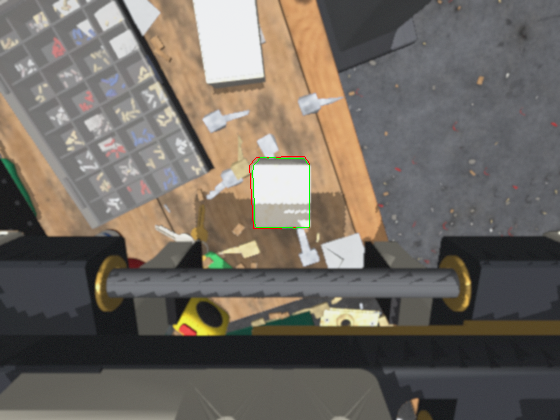

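Wrist view: tall carton at about (281,192), fit at (0.412, 0.344), yaw −19°, which agrees with the other cameras. Descending to grasp it.

Emit:
{"api": "jog_arm", "payload": {
  "commands": [
    {"x": -0.1, "y": -0.3, "z": 2, "roll": -0.02},
    {"x": 0, "y": 0, "z": 3, "roll": 0},
    {"x": 0, "y": 0, "z": 3, "roll": 0},
    {"x": 0, "y": 0, "z": 3, "roll": 0},
    {"x": 0, "y": 0, "z": 3, "roll": 0},
    {"x": 0, "y": 0, "z": 2.5, "roll": 0},
    {"x": 0, "y": 0, "z": 1.7, "roll": 0},
    {"x": 0, "y": 0, "z": 1, "roll": 0},
    {"x": 0, "y": 0, "z": 0, "roll": 0}
  ]
}}

```text
clock: 4.45
tool_pos: [0.4114, 0.3433, 0.0335]
orientation: [180.0, -0.1, -108.8]
force: [-0.4, 0.4, 0.6]
opening: 0.0873
```

Emit:
{"api": "jog_arm", "payload": {
  "commands": [
    {"x": 0, "y": 0, "z": 0, "roll": 0},
    {"x": 0, "y": 0, "z": 0, "roll": 0},
    {"x": 0, "y": 0, "z": 0, "roll": 0},
    {"x": 0, "y": 0, "z": 0, "roll": 0},
    {"x": 0, "y": 0, "z": 0, "roll": 0},
    {"x": 0, "y": 0, "z": 0, "roll": 0}
  ],
  "gripper": 5.0
}}

```text
clock: 5.05
tool_pos: [0.4119, 0.3442, 0.0352]
orientation: [-180.0, 0.1, -109.0]
force: [-2.7, -0.6, 5.8]
opening: 0.0588
```

Emit:
{"api": "jog_arm", "payload": {
  "commands": [
    {"x": 0, "y": 0, "z": -1, "roll": 0},
    {"x": 0, "y": 0, "z": -2, "roll": 0},
    {"x": 0, "y": 0, "z": -3, "roll": 0},
    {"x": 0, "y": 0, "z": -3, "roll": 0},
    {"x": 0, "y": 0, "z": -3, "roll": 0},
    {"x": 0, "y": 0, "z": -3, "roll": 0},
    {"x": 0, "y": 0, "z": -3, "roll": 0},
    {"x": 0, "y": 0, "z": -2, "roll": 0},
    {"x": 0, "y": 0, "z": 0, "roll": 0}
  ]
}}

```text
clock: 5.95
tool_pos: [0.4127, 0.3449, 0.2384]
orientation: [-179.9, 0.3, -108.9]
force: [-1.0, 0.3, -1.2]
opening: 0.0589
```

```bash
python3 - <<'E'
from w import *
look("w3","low_carton",[box(.06,.091,0,.043)],[.404,.174,[-14]])
S={n:ctrl.snapshot(n) for n in["side","scene"]}
for n in S: cv2.imwrite(f"pics/{n}1.png",S[n]["image"][:,:,::-1])
c=cam(S["scene"]); d=cam(S["side"])
# vise base at side ~ (282,205); top heights
for uv in[(282,198),(271,172),(310,178)]: print(uv,[np.round(back(d,uv,z),3) for z in(0,.1,.15)])
for uv in [(302,180),(300,222),(240,115),(295,115)]: print(uv,[np.round(back(c,uv,z),3) for z in(0,.1,.15,.2)])
E
```

```text
conf 0.61 4764 [0.4227, 0.091]
low_carton [  0.4043   0.1753 -13.2781] 0.045
tool [0.4127 0.3449 0.2384] [-179.9     0.31 -108.95] t 5.95 J [ 60.8   7.  -15.9   0.1 -66.9 -79.8]
(282, 198) [array([ 0.403, -0.015,  0.   ]), array([0.41 , 0.053, 0.1  ]), array([0.413, 0.087, 0.15 ])]
(271, 172) [array([ 0.426, -0.107,  0.   ]), array([ 0.431, -0.03 ,  0.1  ]), array([0.433, 0.009, 0.15 ])]
(310, 178) [array([ 0.318, -0.076,  0.   ]), array([ 0.334, -0.002,  0.1  ]), array([0.341, 0.035, 0.15 ])]
(302, 180) [array([ 0.585, -0.249,  0.   ]), array([ 0.439, -0.051,  0.1  ]), array([0.367, 0.048, 0.15 ]), array([0.294, 0.148, 0.2  ])]
(300, 222) [array([ 0.421, -0.02 ,  0.   ]), array([0.309, 0.132, 0.1  ]), array([0.253, 0.207, 0.15 ]), array([0.197, 0.283, 0.2  ])]
(240, 115) [array([ 1.349, -0.754,  0.   ]), array([ 1.046, -0.452,  0.1  ]), array([ 0.895, -0.301,  0.15 ]), array([ 0.744, -0.15 ,  0.2  ])]
(295, 115) [array([ 1.129, -0.924,  0.   ]), array([ 0.872, -0.587,  0.1  ]), array([ 0.743, -0.419,  0.15 ]), array([ 0.615, -0.25 ,  0.2  ])]
```

View pics/w3.png

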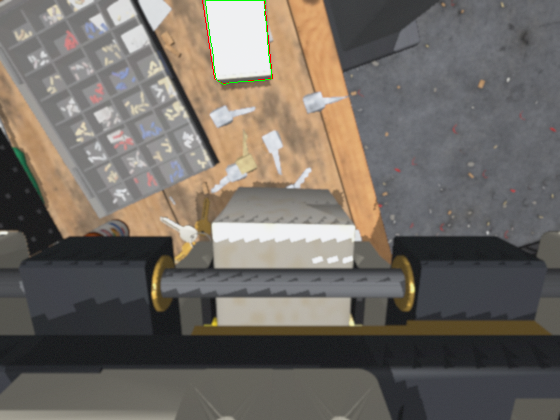

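View pics/scene1.png

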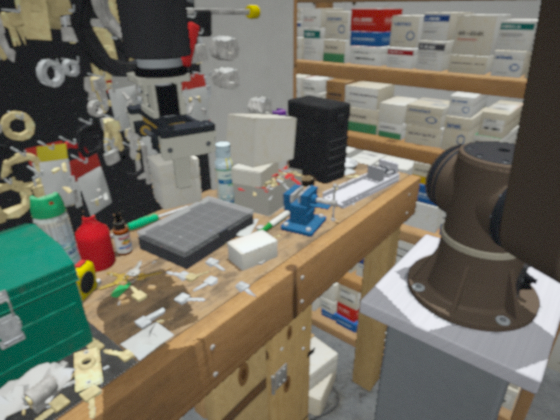

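```bash
python3 - <<'E'
import cv2
a=cv2.imread("pics/side1.png")[30:230,150:330]; cv2.imwrite("pics/side1z.png",cv2.resize(a,None,fx=3,fy=3,interpolation=2)) 
a=cv2.imread("pics/scene1.png")[90:250,200:420]; cv2.imwrite("pics/scene1z.png",cv2.resize(a,None,fx=3.5,fy=3.5,interpolation=2)) 
E
```

```text
(no output)
```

View pics/side1z.png

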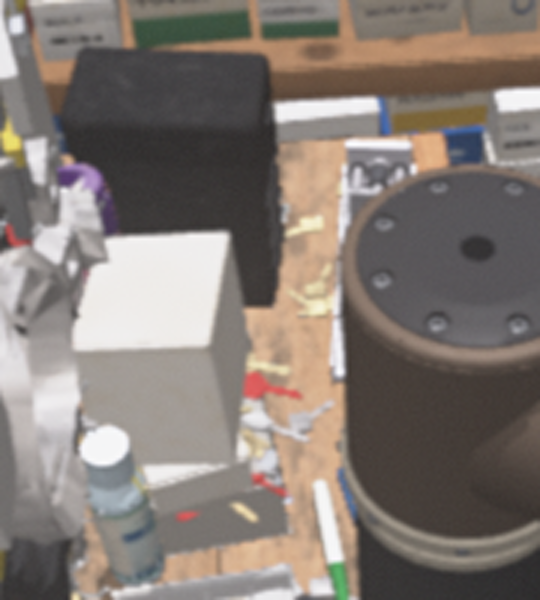

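View pics/scene1z.png

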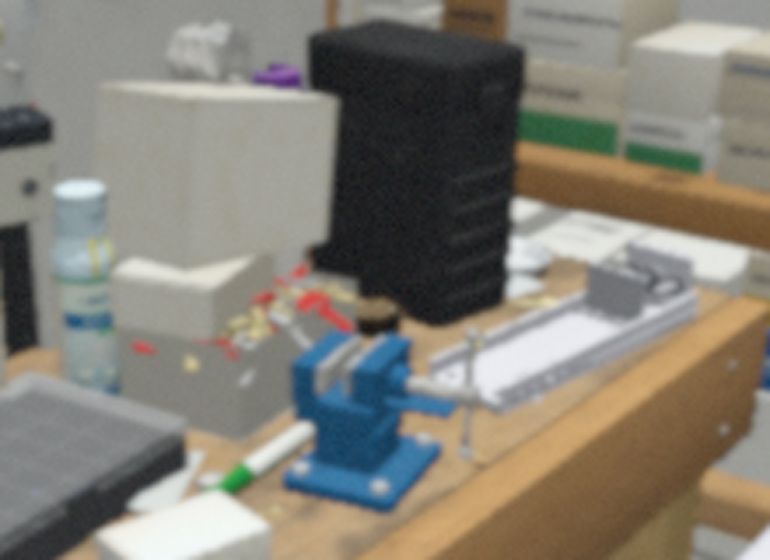

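```bash
python3 - <<'E'
from h import *
from scipy.optimize import least_squares
d=cam({"mtx":ctrl.snapshot("side")["mtx"],"position":[0.4731,0.6774,1.0166],"orientation":[32.8308,-0.6381,174.5169]})
c=cam({k:v for k,v in ctrl.snapshot("scene").items()})
print("tower base near",back(d,(241,130),0),"lowbox near base",back(d,(246,207),0))
def tri(a,b): 
    r=least_squares(lambda P:np.r_[proj(d,P)[0]-a,proj(c,P)[0]-b],[.5,-.1,.1]); return np.round(r.x,3),round(r.cost,1)
print("upper box near corner",tri((220,146),(297,117)))
print("tower top far-right",tri((240,48),(349,104)))
E
```

```text
tower base near [ 0.50363491 -0.27392205  0.        ] lowbox near base [0.50226511 0.00556219 0.        ]
upper box near corner (array([ 0.527, -0.077,  0.212]), np.float64(346.0))
tower top far-right (array([ 0.488, -0.348,  0.234]), np.float64(0.9))
```

```bash
python3 - <<'E'
from h import *
from scipy.optimize import least_squares
sd=ctrl.snapshot("side");d=cam(sd);c=cam(ctrl.snapshot("scene"))
def tri(a,b): 
    r=least_squares(lambda P:np.r_[proj(d,P)[0]-a,proj(c,P)[0]-b],[.5,-.1,.1]); return np.round(r.x,3),round(r.cost,1)
print("pile near",tri((220,146),(254,116)),"pile far",tri((227,108),(297,117)))
print("tower near top?",tri((238,60),(349,104)))
for n,uv,q in(("tower base near",(241,130),d),("tower base near sc",(200+435/3.5,90+322/3.5),c),("tower base far sc",(200+503/3.5,90+298/3.5),c)): print(n,back(q,uv,0))
E
```

```text
pile near (array([0.543, 0.006, 0.255]), np.float64(0.5)) pile far (array([ 0.526, -0.139,  0.227]), np.float64(1.0))
tower near top? (array([ 0.487, -0.322,  0.229]), np.float64(19.1))
tower base near [ 0.5036071  -0.27389648  0.        ]
tower base near sc [ 0.52020388 -0.27906156  0.        ]
tower base far sc [ 0.50312562 -0.36633304  0.        ]
```

Emit:
{"api": "jog_arm", "payload": {
  "commands": [
    {"x": 0, "y": 0, "z": -1.6, "roll": -0.1},
    {"x": 0, "y": 0, "z": -1.6, "roll": -0.116},
    {"x": 2, "y": -0.2, "z": 0, "roll": 0},
    {"x": 3, "y": -0.3, "z": 0, "roll": 0},
    {"x": 3, "y": -0.3, "z": 0, "roll": 0},
    {"x": 3, "y": -0.3, "z": 0, "roll": 0},
    {"x": 3, "y": -0.3, "z": 0, "roll": 0},
    {"x": 3, "y": -0.3, "z": 0, "roll": 0},
    {"x": 3, "y": -0.3, "z": 0, "roll": 0},
    {"x": 3, "y": -0.3, "z": 0, "roll": 0}
  ]
}}

```text
clock: 7.35
tool_pos: [0.4074, 0.1109, 0.2659]
orientation: [180.0, -0.0, -96.7]
force: [0.2, 0.4, -0.7]
opening: 0.0586
```

Emit:
{"api": "jog_arm", "payload": {
  "commands": [
    {"x": 3, "y": -0.3, "z": 0, "roll": 0},
    {"x": 3, "y": -0.3, "z": 0, "roll": 0},
    {"x": 3, "y": -0.3, "z": 0, "roll": 0},
    {"x": 3, "y": -0.3, "z": 0, "roll": 0},
    {"x": 3, "y": -0.3, "z": 0, "roll": 0},
    {"x": 3, "y": -0.3, "z": 0, "roll": 0},
    {"x": 3, "y": -0.3, "z": 0, "roll": 0},
    {"x": 2.5, "y": -0.3, "z": 0, "roll": 0},
    {"x": 1, "y": 0, "z": 0, "roll": 0},
    {"x": 0, "y": 0, "z": 0, "roll": 0}
  ]
}}

```text
clock: 8.35
tool_pos: [0.4031, -0.1344, 0.2659]
orientation: [179.9, -0.0, -96.8]
force: [-0.8, 1.0, -0.4]
opening: 0.0589
```

```bash
python3 - <<'E'
from w import *
look("w4","spring_tray",[box(.28,.076,0,.025)],[.399,-.31,[-97]])
E
```

```text
conf 0.61 10354 [0.482, 0.1843]
spring_tray [  0.3996  -0.2997 -96.3092] 0.014
tool [ 0.4031 -0.1344  0.2659] [ 1.7993e+02 -1.0000e-02 -9.6790e+01] t 8.35 J [  8.4  -5.5 -24.9  -0.  -70.7 -15.2]
```

View pics/w4.png

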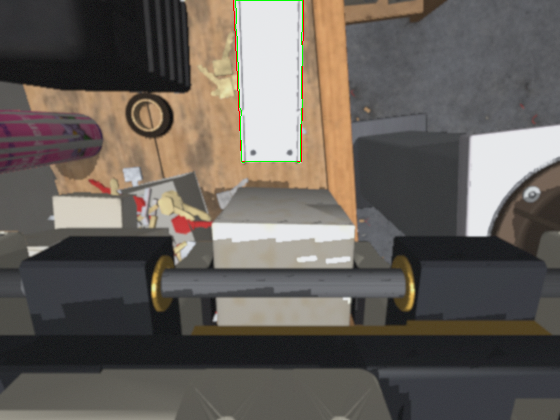

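Emit:
{"api": "jog_arm", "payload": {
  "commands": [
    {"x": 2, "y": 0, "z": 0, "roll": 0},
    {"x": 3, "y": 0, "z": 0, "roll": 0},
    {"x": 3, "y": 0, "z": 0, "roll": 0},
    {"x": 2, "y": 0, "z": 0, "roll": 0},
    {"x": 0, "y": 0, "z": 0, "roll": 0}
  ]
}}

```text
clock: 8.95
tool_pos: [0.3924, -0.2333, 0.2663]
orientation: [180.0, -0.0, -96.7]
force: [-0.8, -0.4, -0.7]
opening: 0.059
```

```bash
python3 - <<'E'
from w import *
v,o,c=look("w5","spring_tray",[box(.28,.076,0,.025)],[.399,-.30,[-97]])
im=cv2.imread("pics/w5.png")
# project channel lines/plate for tray pose candidate
T=[.3996,-.2997,-96.3]
def seg(a,b,col):
    p=proj(c,np.array([place(np.array([a]),*T)[0],place(np.array([b]),*T)[0]])).astype(int); cv2.line(im,tuple(p[0].tolist()),tuple(p[1].tolist()),col,1)
for y in(-.038,-.034,.034,.038): seg([-.14,y,.025],[.14,y,.025],(255,0,0))
for z in(.013,.057): seg([.06,-.03,z],[.06,.03,z],(0,0,255))
seg([.14,-.038,0],[.14,.038,0],(0,255,255))
cv2.imwrite("pics/w5b.png",im)
E
```

```text
conf 0.63 11813 [0.4861, 0.2202]
spring_tray [  0.3923  -0.3655 -96.4728] 0.019
tool [ 0.3924 -0.2333  0.2663] [ 1.7997e+02 -1.0000e-02 -9.6650e+01] t 8.95 J [ -5.9  -2.1 -21.7   0.  -70.4  -0.8]
```

View pics/w5b.png

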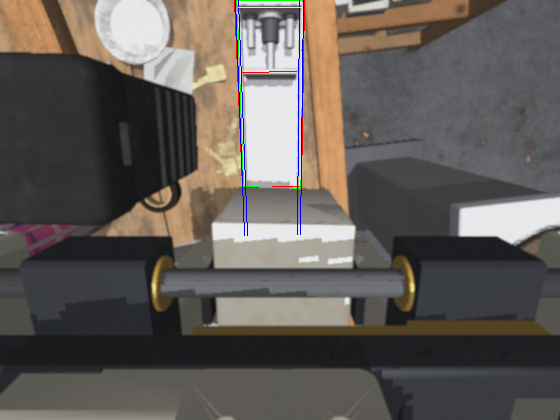

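```bash
python3 - <<'E'
import cv2
for n in("w5","w5b"):
    a=cv2.imread(f"pics/{n}.png")[0:130,190:350]; cv2.imwrite(f"pics/{n}z.png",cv2.resize(a,None,fx=4.5,fy=4.5,interpolation=2)) 
E
```

```text
(no output)
```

View pics/w5z.png

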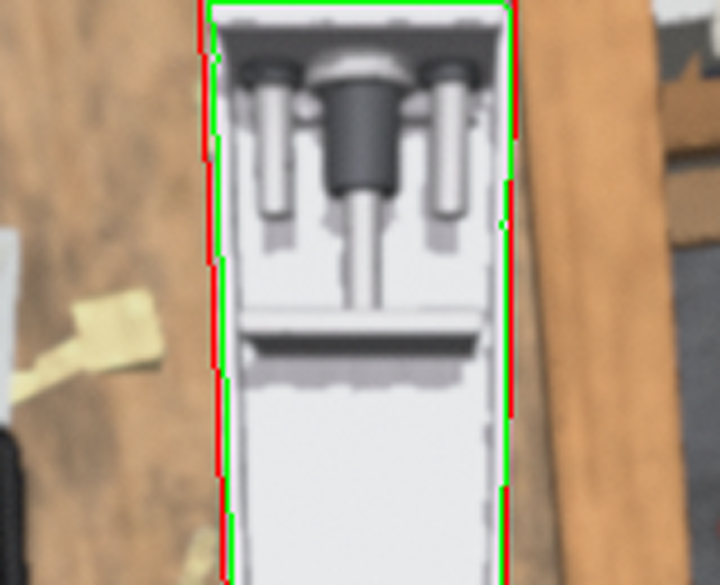

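View pics/w5bz.png

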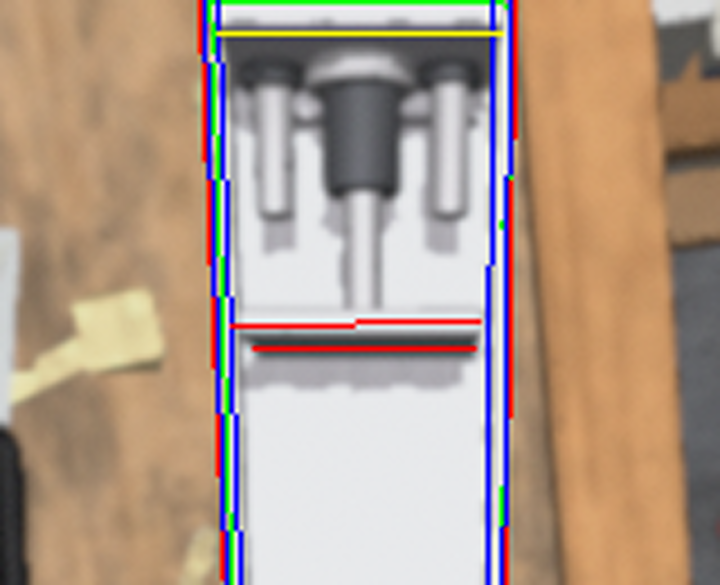

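```bash
python3 - <<'E'
from w import *
o=ctrl.get_obs(); c=cam(ctrl.snapshot("wrist"),o)
for uv,z in(((197,95),0),((197,150),0),((197,200),0),((160,80),.234),((155,205),.234)): print(uv,np.round(back(c,uv,z),3))
T=[.3994,-.2977,-96.3]
t=place(np.array([[.024,0,0]]),*T)[0]; print("target",t)
for yaw in(-96.65,): 
    d=t-o["tool_pos"]; a=np.radians(yaw); print("tool dx,dy cm",100*(d[0]*np.cos(a)+d[1]*np.sin(a)),100*(d[0]*np.sin(a)-d[1]*np.cos(a)),o["tool_pos"],o["orientation"])
E
```

```text
(197, 95) [ 0.49 -0.35  0.  ]
(197, 150) [ 0.503 -0.282  0.   ]
(197, 200) [ 0.516 -0.214  0.   ]
(160, 80) [ 0.451 -0.334  0.234]
(155, 205) [ 0.47  -0.263  0.234]
target [ 0.39676638 -0.32155506  0.        ]
tool dx,dy cm 8.840413074514418 -1.4578072915096378 [ 0.39252393 -0.23205751  0.26633722] [ 1.79979948e+02  1.57488408e-02 -9.66101210e+01]
```

```bash
python3 - <<'E'
from w import *
a=cv2.imread("pics/w5.png")[30:250,0:260]; cv2.imwrite("pics/w5t.png",cv2.resize(a,None,fx=2.7,fy=2.7,interpolation=2))
s=ctrl.snapshot("side"); a=s["image"][30:200,150:330,::-1]; cv2.imwrite("pics/side2z.png",cv2.resize(a,None,fx=3.3,fy=3.3,interpolation=2))
E
```

```text
(no output)
```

View pics/w5t.png

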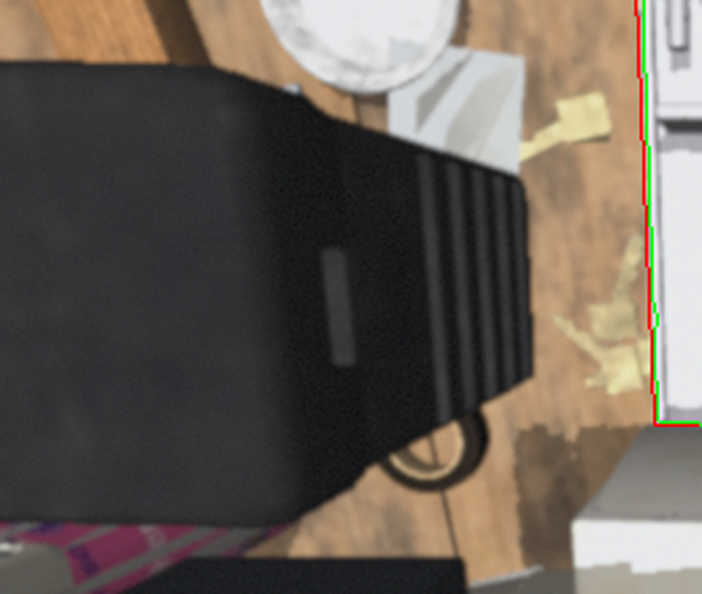

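View pics/side2z.png

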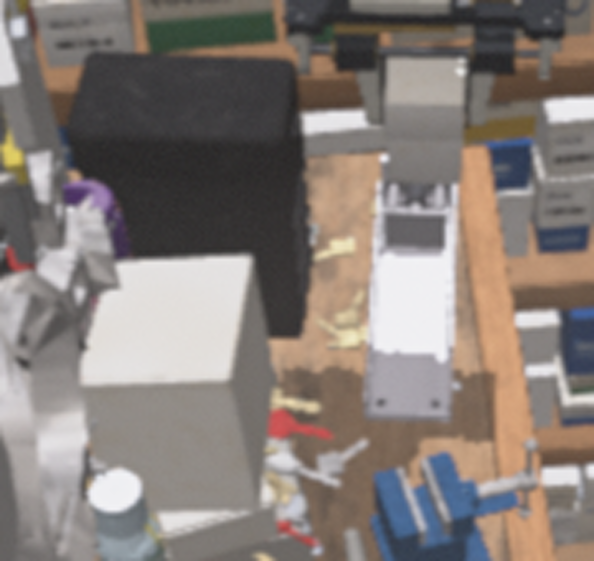

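```bash
cat >> h.py <<'E'
TR=[.3994,-.2977,-96.3]
def togo(tx,ty,yaw=None,T=TR):
    o=ctrl.get_obs(); t=place(np.array([[tx,ty,0]]),*T)[0]; d=t-o["tool_pos"]; y=o["orientation"][2]; a=np.radians(y)
    print("target",np.round(t[:2],4),"tool dx,dy cm",np.round(100*(d[0]*np.cos(a)+d[1]*np.sin(a)),2),np.round(100*(d[0]*np.sin(a)-d[1]*np.cos(a)),2),"roll",None if yaw is None else round(np.radians(y-yaw),3),"at",np.round(o["tool_pos"],4),np.round(o["orientation"],2),"F",np.round(o["force"],1),"t",o["clock"])
E
python3 - <<'E'
from h import *
print(place(np.array([[0,.01,0]]),*TR))
togo(.015,-.002,-98.3)
E
```

```text
[[ 0.40933961 -0.29879734  0.        ]]
target [ 0.3958 -0.3124] tool dx,dy cm 7.98 -1.22 roll 0.031 at [ 0.3927 -0.2317  0.2665] [-1.7999e+02  1.0000e-02 -9.6530e+01] F [-1.3 -0.1 -0.9] t 9.15
```

Emit:
{"api": "jog_arm", "payload": {
  "commands": [
    {"x": 2, "y": -0.3, "z": 0, "roll": 0},
    {"x": 2, "y": -0.3, "z": 0, "roll": 0},
    {"x": 2, "y": -0.3, "z": 1, "roll": 0},
    {"x": 2, "y": -0.3, "z": 2, "roll": 0},
    {"x": 0, "y": 0, "z": 2, "roll": 0.031},
    {"x": 0, "y": 0, "z": 2, "roll": 0},
    {"x": 0, "y": 0, "z": 1, "roll": 0},
    {"x": 0, "y": 0, "z": 0, "roll": 0}
  ]
}}

```text
clock: 9.95
tool_pos: [0.3948, -0.3125, 0.1855]
orientation: [179.9, 0.0, -98.3]
force: [0.8, -0.6, -1.2]
opening: 0.0584
```

```bash
python3 - <<'E'
from w import *
togo(.015,-.002,-98.3)
s=ctrl.snapshot("side"); a=s["image"][20:190,150:330,::-1]; cv2.imwrite("pics/side3z.png",cv2.resize(a,None,fx=3.5,fy=3.5,interpolation=2))
s=ctrl.snapshot("scene"); a=s["image"][70:230,220:420,::-1]; cv2.imwrite("pics/scene3z.png",cv2.resize(a,None,fx=3.5,fy=3.5,interpolation=2))
look("w6")
E
```

```text
target [ 0.3958 -0.3124] tool dx,dy cm -0.03 -0.09 roll 0.0 at [ 0.3948 -0.3125  0.1855] [ 1.7987e+02  3.0000e-02 -9.8300e+01] F [ 0.8 -0.6 -1.2] t 9.95
tool [ 0.3959 -0.3133  0.1874] [-1.7995e+02 -3.0000e-02 -9.8290e+01] t 10.05 J [-16.    6.2 -23.8   0.  -60.    7.7]
```

View pics/side3z.png

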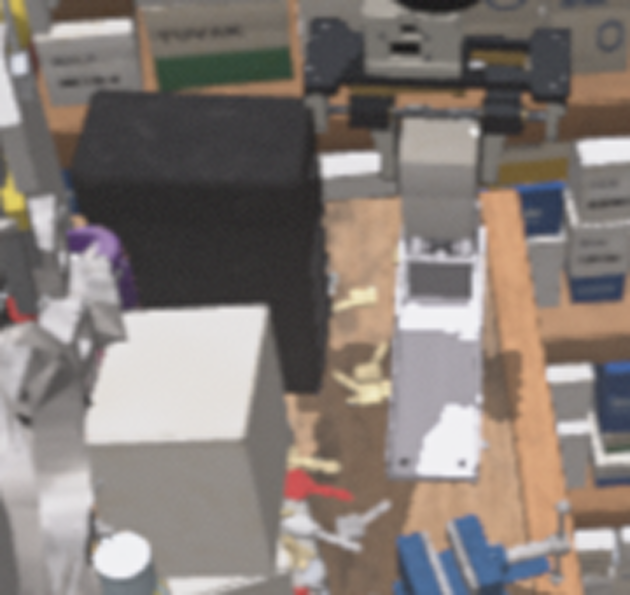

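View pics/scene3z.png

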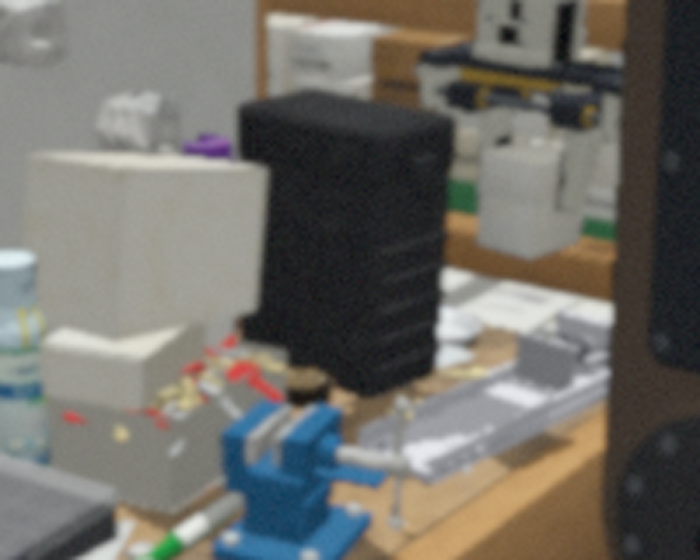

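View pics/w6.png

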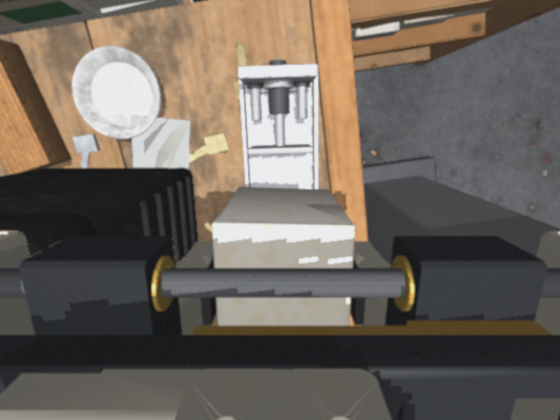

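```bash
python3 - <<'E'
from w import *
o=ctrl.get_obs()
s=ctrl.snapshot("side");c=cam(s); im=s["image"][:,:,::-1].copy()
im=cv2.resize(im[20:190,150:330],None,fx=4,fy=4,interpolation=2)
def dl(a,b,col):
    p=(proj(c,np.array([a,b]))-[150,20])*4+1.5; p=p.astype(int); cv2.line(im,tuple(p[0].tolist()),tuple(p[1].tolist()),col,1)
a=np.radians(o["orientation"][2]); X=np.array([np.cos(a),np.sin(a),0]); Y=np.array([np.sin(a),-np.cos(a),0]); t=o["tool_pos"]
for h in(.066,):
    k=[t+[0,0,h]+X*i*.039+Y*j*.0965 for i,j in((1,1),(1,-1),(-1,-1),(-1,1))]
    for i in range(4): dl(k[i],k[(i+1)%4],(0,0,255))
for z in(0,.234): dl([.491,-.349,z],[.507,-.258,z],(0,255,0))
dl([.491,-.349,0],[.491,-.349,.234],(0,255,0));dl([.507,-.258,0],[.507,-.258,.234],(0,255,0))
cv2.imwrite("pics/s4.png",im[:,:720])
E
```

```text
(no output)
```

View pics/s4.png

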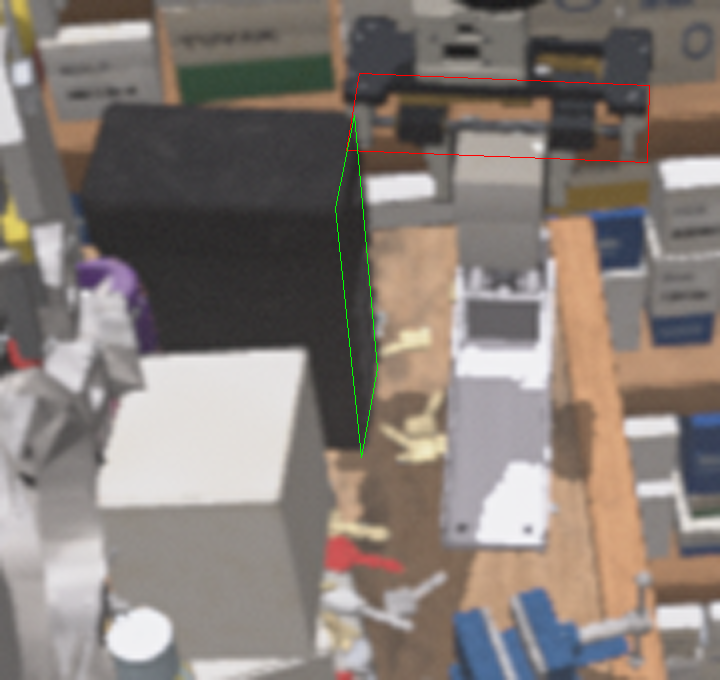

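The tower model (green) matches the picture. It leaves only about 3 mm to the gripper body at the final spot, so I'll come down further back in the channel, where it is clear, and slide forward carefully.

Emit:
{"api": "jog_arm", "payload": {
  "commands": [
    {"x": -2, "y": 0, "z": 0, "roll": 0},
    {"x": -2, "y": 0, "z": 0, "roll": 0},
    {"x": -1.5, "y": 0, "z": 0, "roll": 0},
    {"x": -0.5, "y": 0, "z": 0, "roll": 0},
    {"x": 0, "y": 0, "z": 0, "roll": 0},
    {"x": 0, "y": 0, "z": 0, "roll": 0}
  ]
}}

```text
clock: 10.75
tool_pos: [0.4042, -0.2544, 0.187]
orientation: [-180.0, -0.0, -98.3]
force: [0.0, -0.1, -0.4]
opening: 0.0588
```

```bash
python3 - <<'E'
from w import *
togo(-.045,-.0015,-97.8)
v,o,c=look("w7","spring_tray",[box(.28,.076,0,.025)],[.399,-.30,[-97]])
im=cv2.imread("pics/w7.png"); T=TR
def seg(a,b,col):
    p=proj(c,np.array([place(np.array([a]),*T)[0],place(np.array([b]),*T)[0]])).astype(int); cv2.line(im,tuple(p[0].tolist()),tuple(p[1].tolist()),col,1)
for y in(-.038,-.034,.034,.038): seg([-.05,y,.025],[.14,y,.025],(255,0,0))
for z in(.013,.057): seg([.06,-.03,z],[.06,.03,z],(0,0,255))
a=im[0:260,170:390]; cv2.imwrite("pics/w7b.png",cv2.resize(a,None,fx=2.3,fy=2.3,interpolation=2))
E
```

```text
target [ 0.4028 -0.2528] tool dx,dy cm -0.14 0.16 roll -0.009 at [ 0.4042 -0.2544  0.187 ] [-1.7995e+02 -1.0000e-02 -9.8340e+01] F [ 0.  -0.1 -0.4] t 10.75
conf 0.83 14905 [0.5048, 0.2174]
spring_tray [  0.3878  -0.4003 -96.5146] 0.01
tool [ 0.4042 -0.2544  0.187 ] [-1.7995e+02 -1.0000e-02 -9.8340e+01] t 10.75 J [ -8.5   3.5 -26.8   0.  -59.6   0.2]
```

View pics/w7b.png

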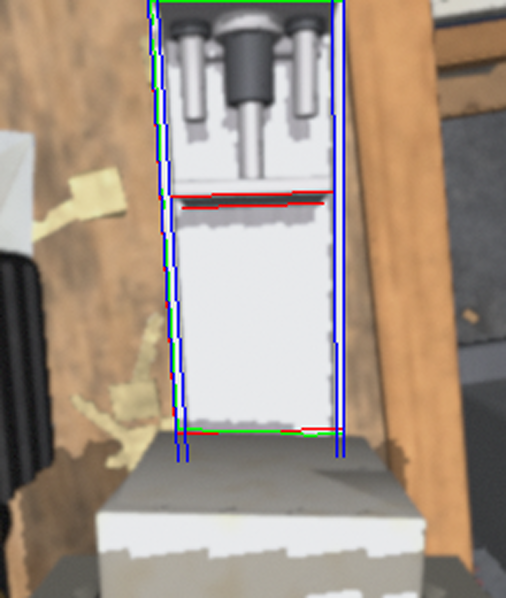

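Emit:
{"api": "jog_arm", "payload": {
  "commands": [
    {"x": 0, "y": 0.15, "z": 1, "roll": -0.009},
    {"x": 0, "y": 0, "z": 2, "roll": 0},
    {"x": 0, "y": 0, "z": 2, "roll": 0},
    {"x": 0, "y": 0, "z": 2, "roll": 0},
    {"x": 0, "y": 0, "z": 2, "roll": 0},
    {"x": 0, "y": 0, "z": 1.6, "roll": 0},
    {"x": 0, "y": 0, "z": 1, "roll": 0},
    {"x": 0, "y": 0, "z": 0, "roll": 0}
  ]
}}

```text
clock: 11.65
tool_pos: [0.4012, -0.2539, 0.0689]
orientation: [179.8, 0.0, -97.9]
force: [-0.6, -0.2, 0.4]
opening: 0.0588
```

```bash
python3 - <<'E'
from w import *
togo(-.045,-.0015,-97.8)
look("w8")
s=ctrl.snapshot("side");a=s["image"][20:190,170:320,::-1]; cv2.imwrite("pics/side5z.png",cv2.resize(a,None,fx=3.5,fy=3.5,interpolation=2))
E
```

```text
target [ 0.4028 -0.2528] tool dx,dy cm -0.13 -0.15 roll -0.001 at [ 0.4012 -0.2539  0.0689] [ 1.7981e+02  1.0000e-02 -9.7870e+01] F [-0.6 -0.2  0.4] t 11.65
tool [ 0.4012 -0.2539  0.0689] [ 1.7981e+02  1.0000e-02 -9.7870e+01] t 11.65 J [ -8.5  11.7 -35.7  -0.  -42.8   0.7]
```

View pics/side5z.png

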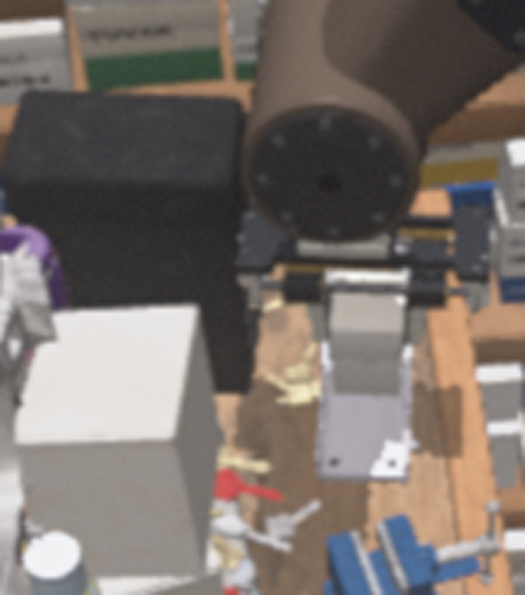

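View pics/w8.png

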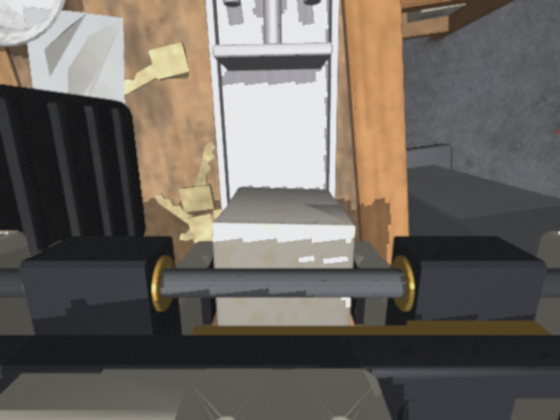

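Emit:
{"api": "jog_arm", "payload": {
  "commands": [
    {"x": 0, "y": -0.1, "z": 0, "roll": 0},
    {"x": 0, "y": 0, "z": 0.5, "roll": 0},
    {"x": 0, "y": 0, "z": 0.5, "roll": 0},
    {"x": 0, "y": 0, "z": 0.3, "roll": 0},
    {"x": 0, "y": 0, "z": 0.3, "roll": 0},
    {"x": 0, "y": 0, "z": 0.2, "roll": 0},
    {"x": 0, "y": 0, "z": 0, "roll": 0}
  ]
}}

```text
clock: 12.45
tool_pos: [0.4033, -0.254, 0.0522]
orientation: [180.0, 0.0, -97.8]
force: [-0.4, 0.1, -0.5]
opening: 0.0591
```

Emit:
{"api": "jog_arm", "payload": {
  "commands": [
    {"x": 0, "y": 0, "z": 0.2, "roll": 0},
    {"x": 0, "y": 0, "z": 0.2, "roll": 0},
    {"x": 0, "y": 0, "z": 0.1, "roll": 0},
    {"x": 0, "y": 0, "z": 0, "roll": 0}
  ]
}}

```text
clock: 12.85
tool_pos: [0.4034, -0.254, 0.0474]
orientation: [180.0, 0.0, -97.9]
force: [-1.2, -0.2, -0.9]
opening: 0.0585
```

Emit:
{"api": "jog_arm", "payload": {
  "commands": [
    {"x": 0, "y": 0, "z": 0.1, "roll": 0},
    {"x": 0, "y": 0, "z": 0, "roll": 0}
  ]
}}

```text
clock: 13.05
tool_pos: [0.4034, -0.2541, 0.0465]
orientation: [180.0, 0.0, -97.9]
force: [-0.1, 0.5, -0.9]
opening: 0.0589
```

```bash
python3 - <<'E'
from w import *
togo(.02,-.0015,-97.8)
look("w9")
E
```

```text
target [ 0.3957 -0.3174] tool dx,dy cm 6.38 -0.1 roll -0.001 at [ 0.4034 -0.2541  0.0465] [179.99   0.   -97.85] F [-0.1  0.5 -0.9] t 13.05
tool [ 0.4034 -0.2541  0.0465] [179.99   0.   -97.85] t 13.05 J [ -8.5  13.7 -37.   -0.  -39.3   0.6]
```

View pics/w9.png

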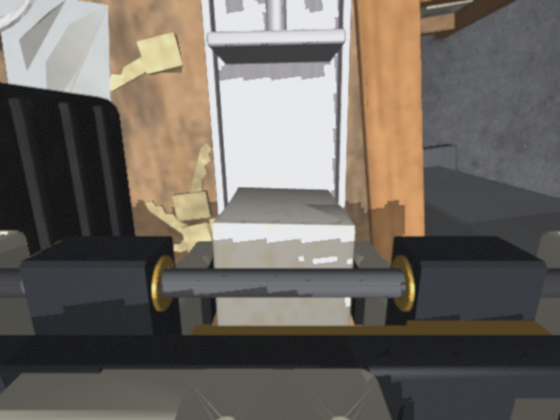

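Emit:
{"api": "jog_arm", "payload": {
  "commands": [
    {"x": 0.5, "y": 0, "z": 0, "roll": 0},
    {"x": 1, "y": -0.03, "z": 0, "roll": 0},
    {"x": 1, "y": -0.03, "z": 0, "roll": 0},
    {"x": 0.5, "y": 0, "z": 0, "roll": 0},
    {"x": 0, "y": 0, "z": 0, "roll": 0}
  ]
}}

```text
clock: 13.6
tool_pos: [0.3997, -0.2848, 0.0464]
orientation: [180.0, -0.0, -97.9]
force: [-0.2, -0.7, -1.2]
opening: 0.0589
```

```bash
python3 - <<'E'
from w import *
togo(.022,-.0015,-97.8)
look("w10")
s=ctrl.snapshot("side");a=s["image"][20:190,170:320,::-1]; cv2.imwrite("pics/side6z.png",cv2.resize(a,None,fx=3.5,fy=3.5,interpolation=2))
E
```

```text
target [ 0.3955 -0.3194] tool dx,dy cm 3.49 -0.06 roll -0.002 at [ 0.3997 -0.2848  0.0464] [179.99  -0.   -97.94] F [-0.2 -0.7 -1.2] t 13.6
tool [ 0.3997 -0.2848  0.0464] [179.99  -0.   -97.94] t 13.6 J [-12.5  14.9 -35.2   0.  -39.9   4.5]
```

View pics/side6z.png

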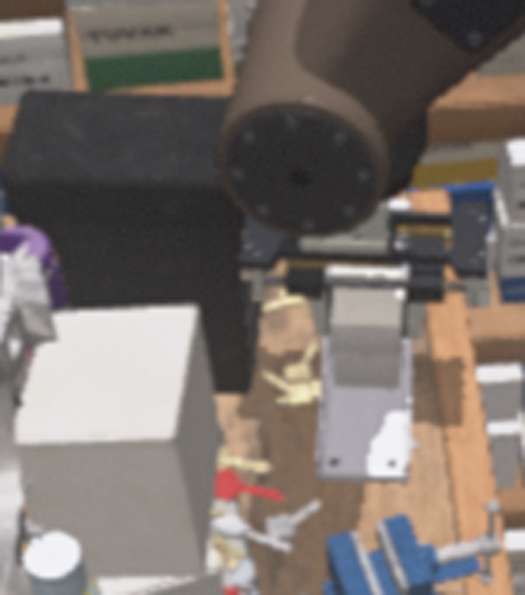

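View pics/w10.png

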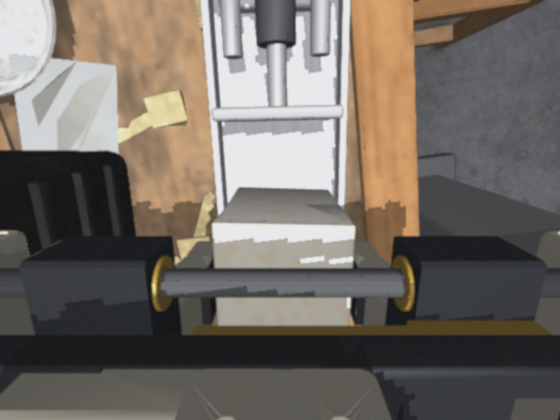

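Emit:
{"api": "jog_arm", "payload": {
  "commands": [
    {"x": 0.5, "y": -0.01, "z": 0, "roll": 0},
    {"x": 0.5, "y": -0.02, "z": 0, "roll": 0},
    {"x": 0.3, "y": -0.01, "z": 0, "roll": 0},
    {"x": 0, "y": 0, "z": 0, "roll": 0}
  ]
}}

```text
clock: 14.1
tool_pos: [0.3986, -0.2971, 0.0465]
orientation: [180.0, -0.0, -97.9]
force: [0.1, -1.1, -0.6]
opening: 0.0589
```

Emit:
{"api": "jog_arm", "payload": {
  "commands": [
    {"x": 0.4, "y": -0.01, "z": 0, "roll": 0},
    {"x": 0.4, "y": -0.01, "z": 0, "roll": 0},
    {"x": 0.2, "y": -0.01, "z": 0, "roll": 0},
    {"x": 0, "y": 0, "z": 0, "roll": 0}
  ]
}}

```text
clock: 14.5
tool_pos: [0.3975, -0.307, 0.0465]
orientation: [180.0, -0.0, -97.9]
force: [0.1, -0.1, -0.6]
opening: 0.059
```

Emit:
{"api": "jog_arm", "payload": {
  "commands": [
    {"x": 0.3, "y": -0.01, "z": 0, "roll": 0},
    {"x": 0.3, "y": -0.01, "z": 0, "roll": 0},
    {"x": 0.2, "y": -0.01, "z": 0, "roll": 0},
    {"x": 0, "y": 0, "z": 0, "roll": 0}
  ]
}}

```text
clock: 14.9
tool_pos: [0.3967, -0.315, 0.0465]
orientation: [-180.0, -0.0, -97.9]
force: [-0.9, -0.2, -1.4]
opening: 0.059
```

```bash
python3 - <<'E'
from w import *
togo(.024,-.0015,-96.3)
look("w11")
E
```

```text
target [ 0.3953 -0.3214] tool dx,dy cm 0.66 0.05 roll -0.027 at [ 0.3967 -0.315   0.0465] [-180.     -0.    -97.87] F [-0.9 -0.2 -1.4] t 14.9
tool [ 0.3967 -0.315   0.0465] [-180.     -0.    -97.87] t 14.9 J [-16.2  16.1 -33.3   0.  -40.6   8.3]
```

View pics/w11.png

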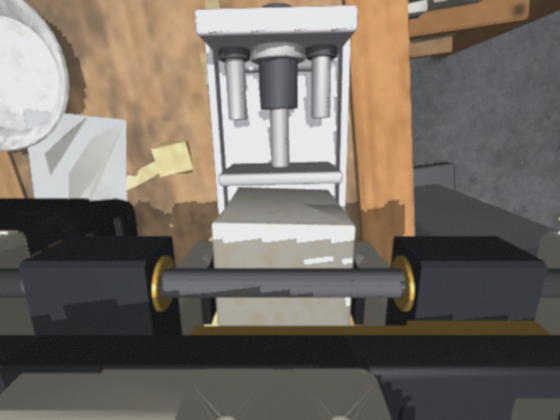

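Emit:
{"api": "jog_arm", "payload": {
  "commands": [
    {"x": 0.3, "y": 0, "z": 0, "roll": 0},
    {"x": 0.2, "y": 0.01, "z": 0, "roll": 0},
    {"x": 0, "y": 0, "z": 0.1, "roll": 0},
    {"x": 0, "y": 0, "z": 0, "roll": 0}
  ]
}}

```text
clock: 15.35
tool_pos: [0.3958, -0.3196, 0.0454]
orientation: [180.0, 0.0, -97.9]
force: [0.8, 0.4, -1.6]
opening: 0.0589
```

Emit:
{"api": "jog_arm", "payload": {
  "commands": [
    {"x": 0, "y": 0, "z": 0.1, "roll": 0},
    {"x": 0, "y": 0, "z": 0, "roll": 0}
  ]
}}

```text
clock: 15.55
tool_pos: [0.3959, -0.3198, 0.0452]
orientation: [-180.0, -0.0, -97.8]
force: [-3.2, 1.6, 7.4]
opening: 0.0592
```

Emit:
{"api": "jog_arm", "payload": {
  "commands": [
    {"x": 0, "y": 0, "z": 0, "roll": 0},
    {"x": 0, "y": 0, "z": 0, "roll": 0},
    {"x": 0, "y": 0, "z": 0, "roll": 0},
    {"x": 0, "y": 0, "z": 0, "roll": 0}
  ],
  "gripper": 8.0
}}

```text
clock: 15.95
tool_pos: [0.396, -0.3196, 0.0445]
orientation: [180.0, 0.0, -97.8]
force: [-0.4, 0.1, 0.1]
opening: 0.0791
```

Emit:
{"api": "jog_arm", "payload": {
  "commands": [
    {"x": 0, "y": 0, "z": -1, "roll": 0},
    {"x": 0, "y": 0, "z": -2, "roll": 0},
    {"x": 0, "y": 0, "z": -3, "roll": 0},
    {"x": 0, "y": 0, "z": -3, "roll": 0},
    {"x": 0, "y": 0, "z": -3, "roll": 0},
    {"x": 0, "y": 0, "z": -3, "roll": 0},
    {"x": 0, "y": 0, "z": -3, "roll": 0},
    {"x": 0, "y": 0, "z": -2, "roll": 0},
    {"x": 0, "y": 0, "z": 0, "roll": 0}
  ]
}}

```text
clock: 16.85
tool_pos: [0.3972, -0.3204, 0.2486]
orientation: [-179.7, -0.1, -97.8]
force: [0.7, -0.2, 0.4]
opening: 0.0804
```

```bash
python3 - <<'E'
from w import *
look("w12")
s=ctrl.snapshot("side");a=s["image"][20:190,170:320,::-1]; cv2.imwrite("pics/side7z.png",cv2.resize(a,None,fx=3.5,fy=3.5,interpolation=2))
E
```

```text
tool [ 0.3972 -0.3204  0.2486] [-1.7966e+02 -1.1000e-01 -9.7830e+01] t 16.85 J [-16.8   3.8 -18.    0.1 -67.8   8.9]
```

View pics/w12.png

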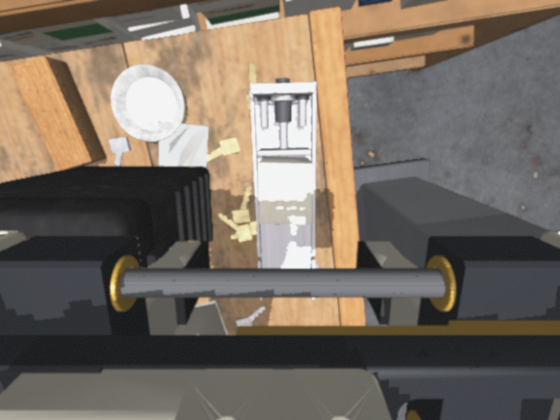

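View pics/side7z.png

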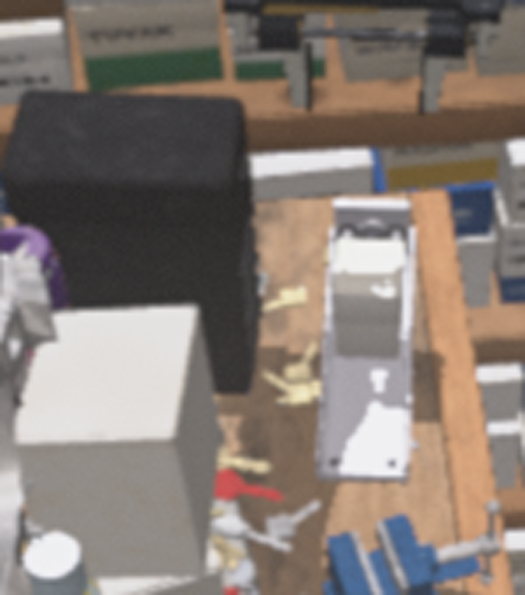

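Emit:
{"api": "jog_arm", "payload": {
  "commands": [
    {"x": -1, "y": 0.1, "z": -1, "roll": 0},
    {"x": -3, "y": 0.35, "z": -1, "roll": 0},
    {"x": -4, "y": 0.45, "z": 0, "roll": 0},
    {"x": -4, "y": 0.45, "z": 0, "roll": 0},
    {"x": -4, "y": 0.45, "z": 0, "roll": 0},
    {"x": -4, "y": 0.45, "z": 0, "roll": 0},
    {"x": -4, "y": 0.45, "z": 0, "roll": 0},
    {"x": -4, "y": 0.45, "z": 0, "roll": 0},
    {"x": -4, "y": 0.5, "z": 0, "roll": 0},
    {"x": -4, "y": 0.5, "z": 0, "roll": 0}
  ],
  "gripper": 8.76
}}

```text
clock: 17.95
tool_pos: [0.403, 0.0443, 0.2647]
orientation: [180.0, -0.0, -97.8]
force: [0.7, -0.8, 0.8]
opening: 0.0876
```

Emit:
{"api": "jog_arm", "payload": {
  "commands": [
    {"x": -4, "y": 0.5, "z": 0, "roll": 0.096},
    {"x": -4, "y": 0.5, "z": 0, "roll": 0},
    {"x": -4, "y": 0.5, "z": 0, "roll": 0},
    {"x": -2, "y": 0.3, "z": 1, "roll": 0},
    {"x": -1, "y": 0, "z": 1, "roll": 0},
    {"x": 0, "y": 0, "z": 0, "roll": 0},
    {"x": 0, "y": 0, "z": 0, "roll": 0}
  ]
}}

```text
clock: 18.65
tool_pos: [0.4168, 0.1922, 0.2443]
orientation: [180.0, -0.1, -103.3]
force: [-0.2, 0.5, 1.0]
opening: 0.0875
```

```bash
python3 - <<'E'
from w import *
v,o,c=look("w13","low_carton",[box(.06,.091,0,.043)],[.404,.175,[-13]])
t=place(np.array([[0,.018,0]]),*v); togo(0,.018,v[2]-90,T=v)
E
```

```text
conf 0.67 4000 [0.5148, 0.405]
low_carton [  0.4055   0.1763 -14.1771] 0.049
tool [0.4168 0.1922 0.2443] [ 1.7996e+02 -9.0000e-02 -1.0334e+02] t 18.65 J [ 49.5  -1.  -23.6   0.  -67.5 -62.8]
target [0.4099 0.1937] tool dx,dy cm 0.01 0.75 roll 0.014 at [0.4173 0.1921 0.245 ] [-1.7998e+02  1.0000e-02 -1.0340e+02] F [-0.7  0.4  0.4] t 18.75
```

View pics/w13.png

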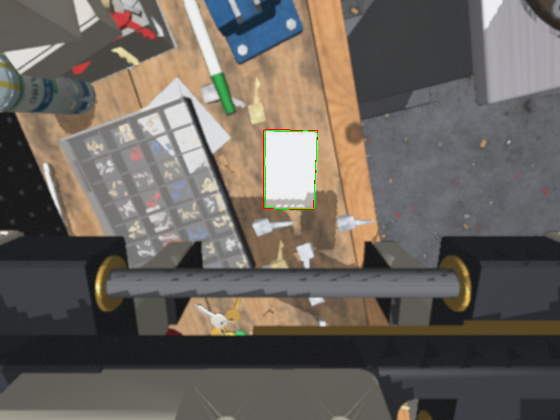

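Emit:
{"api": "jog_arm", "payload": {
  "commands": [
    {"x": 0, "y": 0.7, "z": 1, "roll": 0.01},
    {"x": 0, "y": 0, "z": 3, "roll": 0},
    {"x": 0, "y": 0, "z": 4, "roll": 0},
    {"x": 0, "y": 0, "z": 4, "roll": 0},
    {"x": 0, "y": 0, "z": 3, "roll": 0},
    {"x": 0, "y": 0, "z": 2, "roll": 0},
    {"x": 0, "y": 0, "z": 0, "roll": 0},
    {"x": 0, "y": 0, "z": 0, "roll": 0}
  ],
  "gripper": 7.6
}}

```text
clock: 19.55
tool_pos: [0.4104, 0.1943, 0.0749]
orientation: [-180.0, -0.0, -103.9]
force: [0.3, -0.5, 0.5]
opening: 0.0758
```

```bash
python3 - <<'E'
from w import *
look("w14")
togo(0,.018,-104,T=[.4055,.1763,-14])
E
```

```text
tool [0.4104 0.1943 0.0749] [-1.8000e+02 -2.0000e-02 -1.0395e+02] t 19.55 J [ 50.3   9.2 -37.9   0.  -42.9 -64.3]
target [0.4099 0.1938] tool dx,dy cm 0.13 0.07 roll 0.001 at [0.4109 0.1948 0.0756] [-1.7995e+02  6.0000e-02 -1.0394e+02] F [ 0.6 -0.6 -0.6] t 19.6
```

View pics/w14.png

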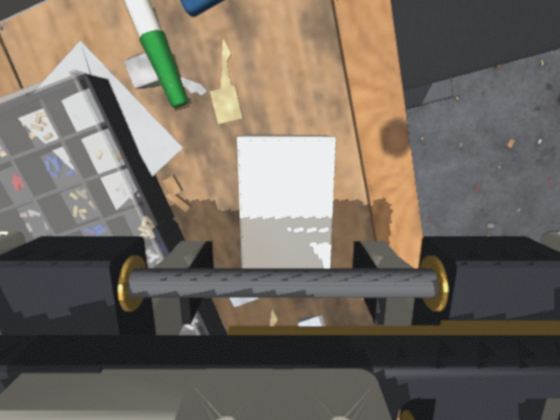

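```bash
python3 - <<'E'
from w import *
o=ctrl.get_obs(); s=ctrl.snapshot("wrist"); c=cam(s,o); im=s["image"][:,:,::-1].copy()
a=np.radians(o["orientation"][2]); X=np.array([np.cos(a),np.sin(a),0]); Y=np.array([np.sin(a),-np.cos(a),0]); t=o["tool_pos"]*[1,1,0]
for z,col in((.019,(0,0,255)),(.045,(0,255,255))):
  for sg in(-1,1):
    k=[t+[0,0,z]+X*i*.011+Y*sg*j for i,j in((1,.038),(1,.059),(-1,.059),(-1,.038))]
    p=proj(c,np.array(k)).astype(int); print(z,p.tolist()); cv2.polylines(im,[p],True,col,1)
for uv in((90,75),(165,260)): print([np.round(back(c,uv,z),3) for z in(.03,.045)])
print("finger outer", t-Y*.059+X*.011)
cv2.imwrite("pics/w14b.png",im)
E
```

```text
0.019 [[230, 210], [200, 210], [202, 239], [231, 239]]
0.019 [[337, 210], [366, 210], [364, 239], [335, 239]]
0.045 [[223, 221], [190, 221], [193, 253], [225, 254]]
0.045 [[343, 221], [377, 221], [374, 254], [342, 254]]
[array([0.501, 0.07 , 0.03 ]), array([0.493, 0.074, 0.045])]
[array([0.498, 0.196, 0.03 ]), array([0.49 , 0.191, 0.045])]
finger outer [0.46547037 0.16992478 0.        ]
```

View pics/w14b.png

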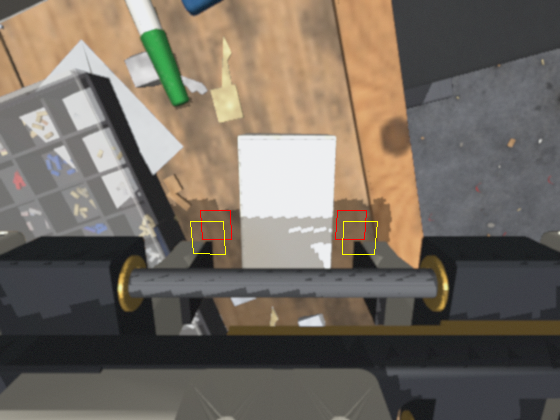

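Emit:
{"api": "jog_arm", "payload": {
  "commands": [
    {"x": 0, "y": 0, "z": 2, "roll": 0},
    {"x": 0, "y": 0, "z": 1.6, "roll": 0},
    {"x": 0, "y": 0, "z": 1.2, "roll": 0},
    {"x": 0, "y": 0, "z": 0.6, "roll": 0},
    {"x": 0, "y": 0, "z": 0.15, "roll": 0},
    {"x": 0, "y": 0, "z": 0, "roll": 0},
    {"x": 0, "y": 0, "z": 0, "roll": 0}
  ]
}}

```text
clock: 20.35
tool_pos: [0.4108, 0.195, 0.0198]
orientation: [-180.0, 0.1, -103.9]
force: [-1.0, 0.7, -0.6]
opening: 0.0759
```

Emit:
{"api": "jog_arm", "payload": {
  "commands": [
    {"x": 0, "y": 0, "z": 0, "roll": 0},
    {"x": 0, "y": 0, "z": 0, "roll": 0},
    {"x": 0, "y": 0, "z": 0, "roll": 0},
    {"x": 0, "y": 0, "z": 0, "roll": 0},
    {"x": 0, "y": 0, "z": 0, "roll": 0}
  ],
  "gripper": 5.0
}}

```text
clock: 20.85
tool_pos: [0.4105, 0.1947, 0.0193]
orientation: [-180.0, 0.0, -103.9]
force: [-1.8, -0.7, 5.5]
opening: 0.0599
```

Emit:
{"api": "jog_arm", "payload": {
  "commands": [
    {"x": 0, "y": 0, "z": -1, "roll": 0},
    {"x": 0, "y": 0, "z": -2, "roll": 0},
    {"x": 0, "y": 0, "z": -3, "roll": 0},
    {"x": 0, "y": 0, "z": -4, "roll": 0},
    {"x": 0, "y": 0, "z": -4, "roll": 0},
    {"x": 0, "y": 0, "z": -4, "roll": 0},
    {"x": 0, "y": 0, "z": -4, "roll": -0.06},
    {"x": 0, "y": 0, "z": -3, "roll": -0.073},
    {"x": 0, "y": 0, "z": 0, "roll": 0}
  ]
}}

```text
clock: 21.75
tool_pos: [0.412, 0.1956, 0.2741]
orientation: [-179.7, 0.3, -96.1]
force: [0.2, 0.1, -1.4]
opening: 0.0598
```

```bash
python3 - <<'E'
from w import *
o=ctrl.get_obs()
# expected held carton: centre 18 mm ahead of TCP, bottom 19 mm below
v,o,c=look("w15","low_carton",[box(.06,.091,0,.043)],[o["tool_pos"][0],o["tool_pos"][1]-.018,[-6]],z=o["tool_pos"][2]-.019)
togo(-.119,-.001,-96.3)
E
```

```text
conf 0.8 20252 [0.5059, 0.5052]
low_carton [ 0.4112  0.1769 -7.0703] 0.211
tool [0.412  0.1956 0.2741] [-179.68    0.33  -96.15] t 21.75 J [ 50.3  -2.8 -21.4   0.1 -70.9 -56.5]
target [ 0.4115 -0.1793] tool dx,dy cm 37.14 -4.27 roll -0.001 at [0.4102 0.1945 0.2696] [-1.7997e+02  9.0000e-02 -9.6350e+01] F [-1.2 -0.2 -2.5] t 21.85
```

View pics/w15.png

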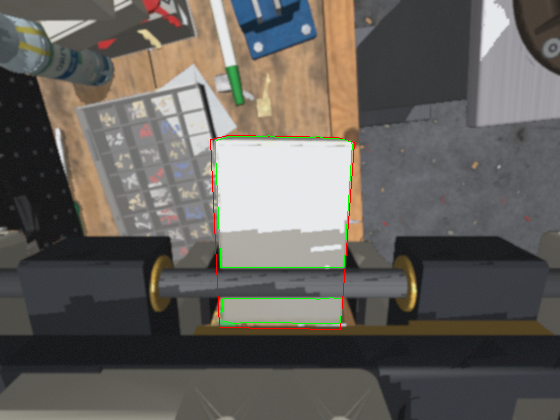

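Emit:
{"api": "jog_arm", "payload": {
  "commands": [
    {"x": 1.6, "y": -0.2, "z": 0, "roll": 0},
    {"x": 3, "y": -0.3, "z": 0, "roll": 0},
    {"x": 4, "y": -0.45, "z": 0, "roll": 0},
    {"x": 4, "y": -0.45, "z": 0, "roll": 0},
    {"x": 4, "y": -0.45, "z": 0, "roll": 0},
    {"x": 4, "y": -0.45, "z": 0, "roll": 0},
    {"x": 4, "y": -0.45, "z": 0, "roll": 0},
    {"x": 4, "y": -0.45, "z": 0, "roll": 0},
    {"x": 4, "y": -0.45, "z": 0, "roll": 0},
    {"x": 4, "y": -0.45, "z": 0, "roll": 0},
    {"x": 2, "y": -0.2, "z": 0, "roll": 0},
    {"x": 1, "y": 0, "z": 0, "roll": 0}
  ]
}}

```text
clock: 23.05
tool_pos: [0.4081, -0.2057, 0.2675]
orientation: [179.8, -0.0, -96.5]
force: [-0.0, 0.3, -1.2]
opening: 0.0596
```

Emit:
{"api": "jog_arm", "payload": {
  "commands": [
    {"x": 0, "y": 0, "z": 0, "roll": 0},
    {"x": 0, "y": 0, "z": 0, "roll": 0},
    {"x": 0, "y": 0, "z": 0, "roll": 0}
  ]
}}

```text
clock: 23.35
tool_pos: [0.4096, -0.203, 0.2689]
orientation: [180.0, 0.0, -96.3]
force: [-0.4, -0.0, -0.7]
opening: 0.0602
```

```bash
cat >> w.py <<'E'
def overlay(name,crop=None,f=1):
    o=ctrl.get_obs(); s=ctrl.snapshot("wrist"); c=cam(s,o); im=s["image"][:,:,::-1].copy()
    def seg(a,b,col):
        p=proj(c,np.array([place(np.array([a]),*TR)[0],place(np.array([b]),*TR)[0]])).astype(int); cv2.line(im,tuple(p[0].tolist()),tuple(p[1].tolist()),col,1)
    for y in(-.038,-.034,.034,.038): seg([-.06,y,.025],[.14,y,.025],(255,0,0))
    cv2.imwrite(f"pics/{name}.png",im); return c,im
E
python3 - <<'E'
from w import *
togo(-.094,-.001,-96.3)
overlay("w16")
s=ctrl.snapshot("side");a=s["image"][20:190,170:320,::-1]; cv2.imwrite("pics/side8z.png",cv2.resize(a,None,fx=3.5,fy=3.5,interpolation=2))
E
```

```text
target [ 0.4087 -0.2042] tool dx,dy cm 0.13 0.07 roll 0.001 at [ 0.4096 -0.203   0.2689] [ 1.7998e+02  1.0000e-02 -9.6250e+01] F [-0.4 -0.  -0.7] t 23.35
```

View pics/w16.png

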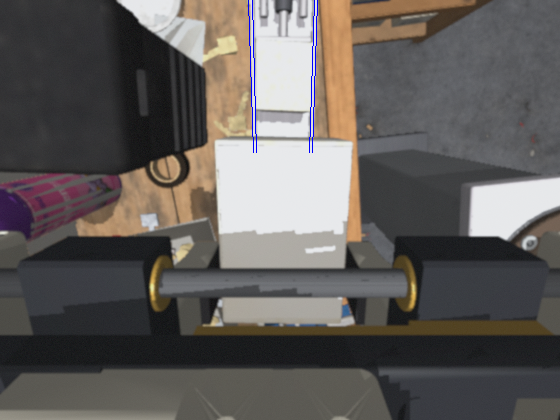

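View pics/side8z.png

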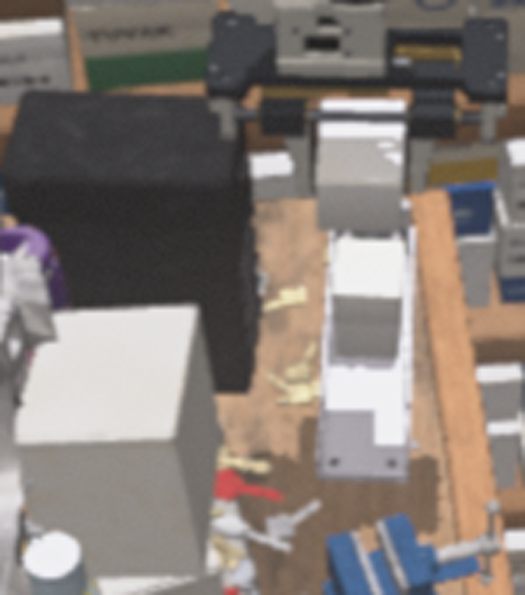

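```bash
python3 - <<'E'
from w import *
o=ctrl.get_obs(); c=cam(ctrl.snapshot("wrist"),o)
for uv in((213,219),(150,235)): print([np.round(back(c,uv,z),3) for z in(0,.05,.1)])
d=cam(ctrl.snapshot("side"))
for uv in((170+232/3.5,20+490/3.5),): print([np.round(back(d,uv,z),3) for z in(0,.05,.1)])
E
```

```text
[array([ 0.516, -0.153,  0.   ]), array([ 0.503, -0.167,  0.05 ]), array([ 0.49 , -0.181,  0.1  ])]
[array([ 0.611, -0.139,  0.   ]), array([ 0.587, -0.155,  0.05 ]), array([ 0.562, -0.171,  0.1  ])]
[array([ 0.522, -0.159,  0.   ]), array([ 0.52 , -0.118,  0.05 ]), array([ 0.517, -0.077,  0.1  ])]
```

```bash
python3 - <<'E'
from w import *
d=cam(ctrl.snapshot("side")); c=cam(ctrl.snapshot("scene"))
for z in(0,.03,.05,.07,.09): print(z,proj(d,[.502,.0056,z]).round(1),proj(c,[.502,.0056,z]).round(1), (proj(c,[.502,.0056,z])-[200,90]).round(1)*3.5)
o=ctrl.get_obs(); w=cam(ctrl.snapshot("wrist"),o)
im=ctrl.snapshot("scene")["image"][:,:,::-1]; cv2.imwrite("pics/sc9.png",cv2.resize(im[90:250,200:420],None,fx=3.5,fy=3.5,interpolation=2))
E
```

```text
0 [[246.1 207. ]] [[269.2 216.5]] [[242.2  442.75]]
0.03 [[245.4 200.7]] [[268.9 206.1]] [[241.15 406.35]]
0.05 [[244.9 196.4]] [[268.7 199.1]] [[240.45 381.85]]
0.07 [[244.4 192. ]] [[268.6 191.9]] [[240.1  356.65]]
0.09 [[243.9 187.4]] [[268.4 184.6]] [[239.4 331.1]]
```

View pics/sc9.png

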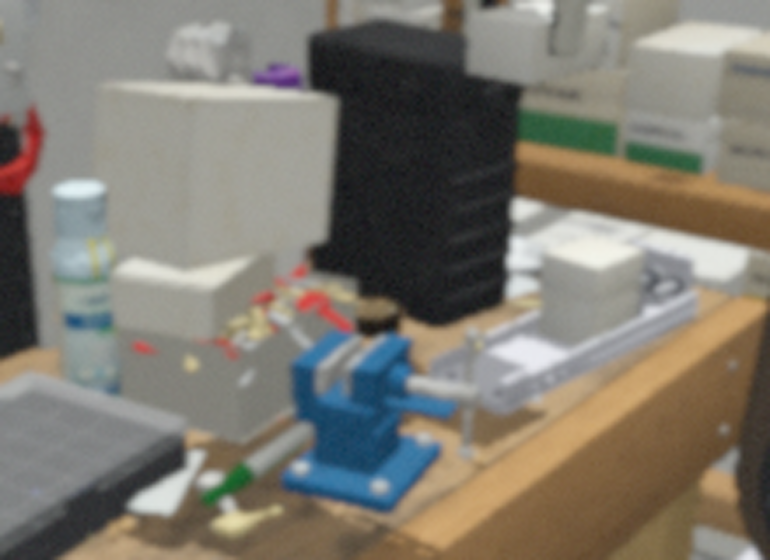

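Emit:
{"api": "jog_arm", "payload": {
  "commands": [
    {"x": 0.1, "y": 0.05, "z": 1, "roll": 0},
    {"x": 0, "y": 0, "z": 3, "roll": 0},
    {"x": 0, "y": 0, "z": 4, "roll": 0},
    {"x": 0, "y": 0, "z": 4, "roll": 0},
    {"x": 0, "y": 0, "z": 4, "roll": 0},
    {"x": 0, "y": 0, "z": 3, "roll": 0},
    {"x": 0, "y": 0, "z": 1.5, "roll": 0},
    {"x": 0, "y": 0, "z": 0.4, "roll": 0},
    {"x": 0, "y": 0, "z": 0, "roll": 0},
    {"x": 0, "y": 0, "z": 0, "roll": 0}
  ]
}}

```text
clock: 24.75
tool_pos: [0.4097, -0.2048, 0.0608]
orientation: [-179.9, -0.0, -96.3]
force: [-1.1, -0.3, 0.1]
opening: 0.0599
```

```bash
python3 - <<'E'
from w import *
togo(-.094,-.001,-96.3)
overlay("w17")
E
```

```text
target [ 0.4087 -0.2042] tool dx,dy cm -0.05 0.11 roll 0.0 at [ 0.4097 -0.2048  0.0608] [-1.7993e+02 -1.0000e-02 -9.6290e+01] F [-1.1 -0.3  0.1] t 24.75
```

View pics/w17.png

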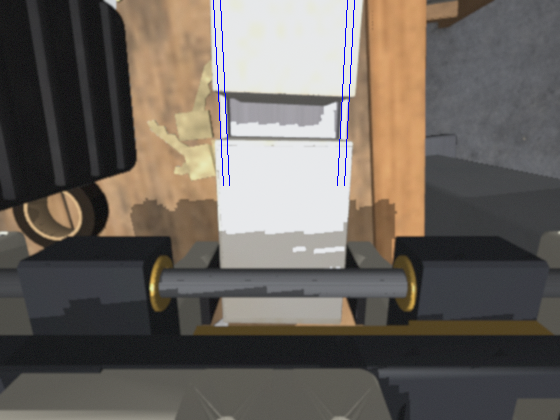

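Emit:
{"api": "jog_arm", "payload": {
  "commands": [
    {"x": 0, "y": 0.1, "z": 0.5, "roll": 0},
    {"x": 0, "y": 0, "z": 0.7, "roll": 0},
    {"x": 0, "y": 0, "z": 0.6, "roll": 0},
    {"x": 0, "y": 0, "z": 0.5, "roll": 0},
    {"x": 0, "y": 0, "z": 0.3, "roll": 0},
    {"x": 0, "y": 0, "z": 0, "roll": 0},
    {"x": 0, "y": 0, "z": 0, "roll": 0}
  ]
}}

```text
clock: 25.5
tool_pos: [0.4081, -0.2046, 0.034]
orientation: [180.0, -0.0, -96.3]
force: [-0.4, 0.0, -1.1]
opening: 0.0596
```

Emit:
{"api": "jog_arm", "payload": {
  "commands": [
    {"x": 0, "y": 0, "z": 0.2, "roll": 0},
    {"x": 0, "y": 0, "z": 0.1, "roll": 0},
    {"x": 0, "y": 0, "z": 0, "roll": 0}
  ]
}}

```text
clock: 25.8
tool_pos: [0.4081, -0.2046, 0.031]
orientation: [180.0, 0.0, -96.3]
force: [0.8, 0.1, -1.3]
opening: 0.0603
```

Emit:
{"api": "jog_arm", "payload": {
  "commands": [
    {"x": 0, "y": 0, "z": 0.1, "roll": 0},
    {"x": 0, "y": 0, "z": 0, "roll": 0}
  ]
}}

```text
clock: 26.0
tool_pos: [0.408, -0.2045, 0.03]
orientation: [180.0, 0.0, -96.3]
force: [0.0, -1.4, 0.4]
opening: 0.0597
```

Emit:
{"api": "jog_arm", "payload": {
  "commands": [
    {"x": 0.4, "y": 0, "z": 0.03, "roll": 0},
    {"x": 0.6, "y": 0, "z": 0, "roll": 0},
    {"x": 0.5, "y": 0, "z": 0, "roll": 0},
    {"x": 0.2, "y": 0, "z": 0, "roll": 0},
    {"x": 0, "y": 0, "z": 0, "roll": 0}
  ]
}}

```text
clock: 26.5
tool_pos: [0.4061, -0.2219, 0.0297]
orientation: [180.0, 0.0, -96.4]
force: [-0.3, -0.6, -1.5]
opening: 0.0599
```

```bash
python3 - <<'E'
from w import *
togo(-.0454,-.001,-96.3)
overlay("w18")
E
```

```text
target [ 0.4034 -0.2525] tool dx,dy cm 3.07 -0.07 roll -0.001 at [ 0.4061 -0.2219  0.0297] [180.     0.   -96.35] F [-0.3 -0.6 -1.5] t 26.5
```

View pics/w18.png

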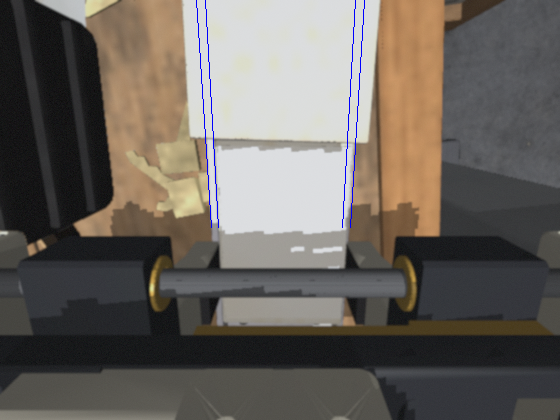

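Emit:
{"api": "jog_arm", "payload": {
  "commands": [
    {"x": 0.3, "y": 0, "z": 0, "roll": 0},
    {"x": 0.3, "y": 0, "z": 0, "roll": 0},
    {"x": 0.2, "y": 0, "z": 0, "roll": 0},
    {"x": 0.2, "y": 0, "z": 0, "roll": 0},
    {"x": 0, "y": 0, "z": 0, "roll": 0}
  ]
}}

```text
clock: 27.05
tool_pos: [0.4052, -0.2311, 0.0297]
orientation: [-180.0, 0.0, -96.3]
force: [0.2, 5.5, 0.1]
opening: 0.06
```

Emit:
{"api": "jog_arm", "payload": {
  "commands": [
    {"x": 0.2, "y": 0, "z": 0, "roll": 0},
    {"x": 0.2, "y": 0, "z": 0, "roll": 0},
    {"x": 0.2, "y": 0, "z": 0, "roll": 0},
    {"x": 0.2, "y": 0, "z": 0, "roll": 0},
    {"x": 0, "y": 0, "z": 0, "roll": 0}
  ]
}}

```text
clock: 27.55
tool_pos: [0.4042, -0.2387, 0.0297]
orientation: [180.0, 0.1, -96.3]
force: [0.2, 7.7, 1.5]
opening: 0.0605
```

Emit:
{"api": "jog_arm", "payload": {
  "commands": [
    {"x": 0.2, "y": 0, "z": 0, "roll": 0},
    {"x": 0.2, "y": 0, "z": 0, "roll": 0},
    {"x": 0.2, "y": 0, "z": 0, "roll": 0},
    {"x": 0, "y": 0, "z": 0, "roll": 0}
  ]
}}

```text
clock: 27.95
tool_pos: [0.4036, -0.2445, 0.0297]
orientation: [180.0, 0.1, -96.3]
force: [-0.2, 10.0, 1.7]
opening: 0.0599
```

```bash
python3 - <<'E'
from w import *
togo(-.0454,-.001,-96.3)
overlay("w19")
s=ctrl.snapshot("side");a=s["image"][20:190,170:320,::-1]; cv2.imwrite("pics/side9z.png",cv2.resize(a,None,fx=3.5,fy=3.5,interpolation=2))
E
```

```text
target [ 0.4034 -0.2525] tool dx,dy cm 0.8 -0.06 roll -0.0 at [ 0.4036 -0.2445  0.0297] [ 1.800e+02  7.000e-02 -9.631e+01] F [-0.2 10.   1.7] t 27.95
```

View pics/w19.png

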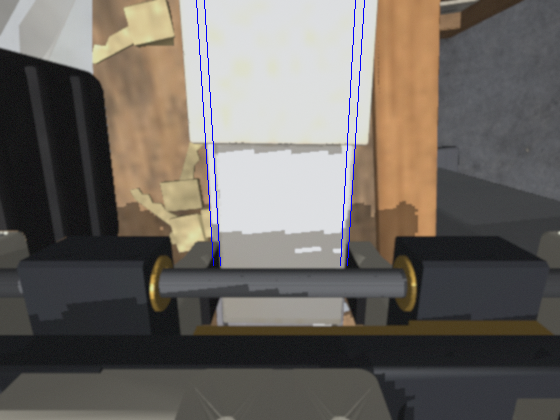

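View pics/side9z.png

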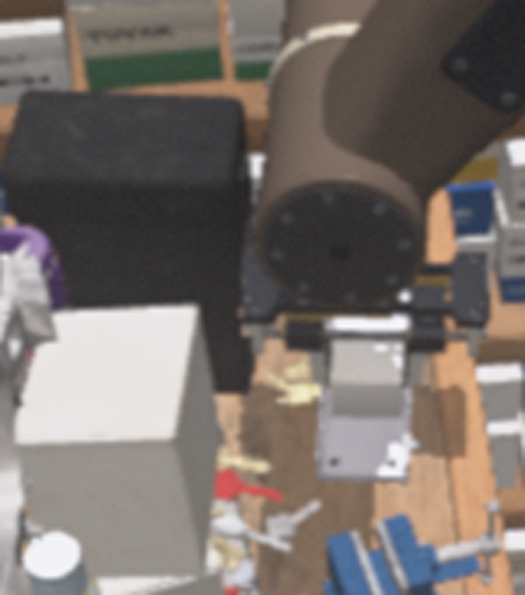

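Spring force is rising with travel as expected (5.5, 7.7, then 10 N). Continuing in smaller steps to find the hard stop.

Emit:
{"api": "jog_arm", "payload": {
  "commands": [
    {"x": 0.2, "y": 0, "z": 0, "roll": 0},
    {"x": 0.2, "y": 0, "z": 0, "roll": 0},
    {"x": 0, "y": 0, "z": 0, "roll": 0}
  ]
}}

```text
clock: 28.35
tool_pos: [0.4031, -0.2483, 0.0297]
orientation: [180.0, 0.1, -96.3]
force: [0.8, 11.8, 3.4]
opening: 0.06
```

Emit:
{"api": "jog_arm", "payload": {
  "commands": [
    {"x": 0.1, "y": 0, "z": 0, "roll": 0},
    {"x": 0.1, "y": 0, "z": 0, "roll": 0},
    {"x": 0, "y": 0, "z": 0, "roll": 0}
  ]
}}

```text
clock: 28.65
tool_pos: [0.4029, -0.2501, 0.0297]
orientation: [180.0, 0.1, -96.3]
force: [-0.2, 13.5, 3.4]
opening: 0.0599
```

Emit:
{"api": "jog_arm", "payload": {
  "commands": [
    {"x": 0.1, "y": 0, "z": 0, "roll": 0},
    {"x": 0, "y": 0, "z": 0, "roll": 0}
  ]
}}

```text
clock: 28.85
tool_pos: [0.4028, -0.251, 0.0297]
orientation: [180.0, 0.1, -96.3]
force: [1.2, 13.6, 2.9]
opening: 0.0598
```

Emit:
{"api": "jog_arm", "payload": {
  "commands": [
    {"x": 0.05, "y": 0, "z": 0, "roll": 0},
    {"x": 0, "y": 0, "z": 0, "roll": 0}
  ]
}}

```text
clock: 29.05
tool_pos: [0.4028, -0.2515, 0.0298]
orientation: [180.0, 0.1, -96.3]
force: [-0.0, 14.3, 4.2]
opening: 0.0602
```

Emit:
{"api": "jog_arm", "payload": {
  "commands": [
    {"x": 0.05, "y": 0, "z": 0, "roll": 0},
    {"x": 0, "y": 0, "z": 0, "roll": 0}
  ]
}}

```text
clock: 29.25
tool_pos: [0.4027, -0.2519, 0.0297]
orientation: [180.0, 0.1, -96.3]
force: [0.1, 13.1, 3.2]
opening: 0.0601
```

Emit:
{"api": "jog_arm", "payload": {
  "commands": [
    {"x": 0.05, "y": 0, "z": 0, "roll": 0},
    {"x": 0, "y": 0, "z": 0, "roll": 0}
  ]
}}

```text
clock: 29.45
tool_pos: [0.4027, -0.252, 0.0297]
orientation: [180.0, 0.1, -96.3]
force: [0.5, 18.6, 4.8]
opening: 0.0598
```

Emit:
{"api": "jog_arm", "payload": {
  "commands": [
    {"x": 0, "y": 0, "z": 0, "roll": 0},
    {"x": 0, "y": 0, "z": 0, "roll": 0},
    {"x": 0, "y": 0, "z": 0, "roll": 0},
    {"x": 0, "y": 0, "z": 0, "roll": 0},
    {"x": 0, "y": 0, "z": 0, "roll": 0}
  ]
}}

```text
clock: 29.95
tool_pos: [0.4027, -0.252, 0.0297]
orientation: [180.0, 0.1, -96.3]
force: [-0.4, 18.4, 5.1]
opening: 0.0596
```

```bash
python3 - <<'E'
from w import *
togo(-.0454,-.001,-96.3)
overlay("w20")
o=ctrl.get_obs();print(o["force"],o["clock"])
s=ctrl.snapshot("scene");a=s["image"][100:240,280:420,::-1]; cv2.imwrite("pics/sc10.png",cv2.resize(a,None,fx=4,fy=4,interpolation=2))
E
```

```text
target [ 0.4034 -0.2525] tool dx,dy cm 0.03 -0.08 roll -0.0 at [ 0.4027 -0.252   0.0297] [ 1.7999e+02  1.2000e-01 -9.6300e+01] F [-0.4 18.4  5.1] t 29.95
[-0.13967755 18.63533247  4.94941634] 30.0
```

View pics/sc10.png

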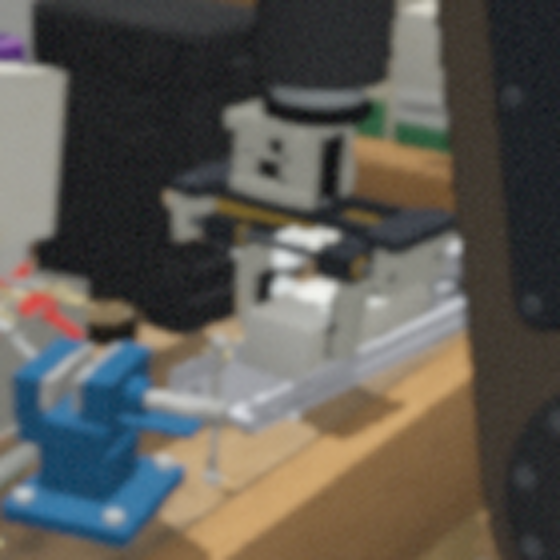

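View pics/w20.png

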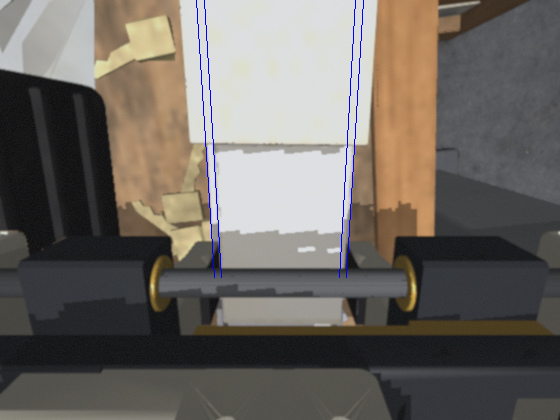

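```bash
python3 - <<'E'
from h import *
print(ctrl.close_job()); o=ctrl.get_obs(); print(o["clock"],o["force"],o["tool_pos"],o["opening"])
E
```

```text
the job is handed in; nothing more can be done
None
the job is handed in; nothing more can be done
```

The job was handed in at about 30 s with the row pressed against the end stop and the low carton still gripped.

- **Tall carton:** I set it upright and lengthwise in the channel, about 5 mm from the spring plate and 1.5° off the channel line. I judged that close enough, because the push then brought it against the plate.
- **Low carton:** I gripped it about 18 mm behind its middle, to keep the gripper body off the black tower, and set it in the channel behind the tall one.
- **Push:** The reading rose from 5.5 to about 14 N over the spring travel. The last 0.5 mm command moved the arm only 0.1 mm and the force jumped to 18.6 N, which I took as the hard stop.

**Last checks:**
- The push held at 18.4–18.6 N for over 0.5 s, with no slip.
- The low carton's centre came out within about 0.5 mm of the home position given in the task.
- A steady 5 N upward reading was present at the end; I took it as the carton bearing lightly on the tray floor.
- I did not see the plate touch its stop directly, because the tall carton and gripper hid it. "Home" rests on the force jump and the position.
- I kept the gripper body clear of the tower by an estimated 3 mm at the closest point, and the readings showed no contact.

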